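# Put the knocked-over glue bottles back in their case

### The arm

A 6-joint arm with a two-finger parallel gripper is mounted at the origin on the work surface. World frame = base frame: x ahead of the robot, y to its left, z up, the work surface at z = 0. Lengths are in m, angles in degrees, forces in N, time in s.
With the tool pointing down it reaches from about 0.4 to 0.825 m from the base axis. Payload 7 kg.
Tool frame: the origin (TCP) lies midway between the tips of the shut fingers; the grasp point (between the pads) lies 19 mm behind it; z points along the fingers, y is the line along which they close (so a half turn about z gives the same grasp; the last joint's range is limited). The gripper opens to 88 mm and grips with 3 to 60 N. Pads are 19 mm wide; open, the fingers measure 130 mm over their backs; the gripper's body (78 mm by 193 mm) begins 47 mm behind the grasp point.
Start: joints at [-60.785, 20.546, 0.682, 0, -70.136, -16.507], TCP at [0.148, -0.658, 0.199] pointing down, gripper open.
Joint ranges: [-176.03, 176.03], [-82.01, 121.73], [-58.28, 71.71], [-173.87, 95.51], [-174.79, -0.11], [-173.66, 173.66]. Speed limits (degrees/s): [136.94, 136.94, 172.46, 180, 180, 180].

### API

Orientations are given as [roll, pitch, yaw] about the fixed x, y, z axes, in that order (R = Rz(yaw) Ry(pitch) Rx(roll)).
In Python, from plant import get_state, optics, order gives the robot as it stands. The module is installed in compiled form; this text tells all that it offers.
- The arm moves only by the tool send_rows, never from a script. Its argument "moves" is a list of rows, each an object with "slide": the shift along the tool's x, y, z as a fraction of full scale, a list of three; "turn": the turn about the tool's z as a fraction of full scale; "gripper": the opening, from 0 (shut) to 1 (fully open). A call has exactly 5 rows; each row is the pose to reach, as a shift and turn from the pose commanded when the call began, along the tool's axes at that moment; what a row does not reach only later rows make up. Full scale, the value 1, is 150 mm for a shift and 90 degrees for a turn. A row lasts 1/12 s, in which the tool goes at most 41.7 mm and 7.16 degrees, less where a joint would pass 70% of its speed; a pose out of reach is approached as far as the arm can. A call with a number of a shift or a turn outside -1 to 1 is refused whole. A call with a gripper value outside its range is refused whole. The fingers move at their own pace and stop on an object; "newtons" is the grip in N (left out, the last holds). Time passes only in rows, so rows that repeat a pose let the fingers close, or fill a call up. It gives the time, the measured TCP pose, the force, the opening and the grip force at its end, in the units of the state.
- get_state(): the state, without advancing time (a new reading comes with each control period).
- optics.capture(name): name is "side" or "top"; returns a dict with "img" (384x512x3 uint8, red, green, blue), "intrinsics" (3x3 intrinsics, pixels), "dist" ([k1, k2, p1, p2, k3] as OpenCV has them; the pictures are not rectified), "origin" and "attitude" of the camera in the world. Camera axes: x right, y down, z forward; pixel columns grow to the right and rows downward; lengths in m; the calibration is good to about 2 mm. A picture is of the moment at which its call begins. There is no depth.
- order.close_job(): hands the job in; it is judged then, once.
Trained networks look in the newest picture that a camera, given by its name, has taken for a name from the list of things; names that differ only in an ending like _2 or _b are one class to them, and where a whole thing is asked for, a point or a joint stands for the part that bears it (a point fixed in the world has none). Each returns a list of dicts, best first, with "p" (0 to 1); they miss things now and then, are a little off and sometimes report something else, mostly with a low value. They report only what shows in the picture. A call takes as long as a camera call. They do not tell look-alikes from the thing itself.
- optics.look_for(camera, name): "location" ([x, y, z] in m, in world coordinates, good to about 4 mm: the middle of the surface that is visible of it).
The state is a dict: "time_s": time; "joints": joint angles; "qd": joint speeds; "joint_torque": joint torques, N m; "tcp_pos": TCP position; "eef_rot": TCP orientation; "contact_force": force on the tool from outside, world axes, zero at the start; "moment": the same for the moment, N m; "gripper_width": finger opening in m; "gripper_force": force on a finger pad.
Only numpy, scipy, OpenCV 4.12 (cv2) and the standard library are available. Lean on these libraries where they do the work, as an engineer would, in place of code of your own. Each camera call takes 0.05 s, during which the arm holds its last target. There are 200 camera calls.

### The job

The glue bottles lying on the bench have been knocked over and belong back in the wooden case. Lift the case's lid right back until it rests on its stop, stand every bottle from the bench upright in free places of the bottle lane along the back of the case, beside the ones already standing there, and then shut the lid fully over them. All bottles in the case must end up standing flat on the lane's floor; leave the other tools where they are.

Things in the scene. Friction and masses are not known exactly. Their poses are not given: they have to be found in the camera images.
- case: fixed wooden tray of the case, 124 mm deep (x), 336 mm long (y), walls 36 mm high and 8 mm thick, floor 8 mm. Origin: centre of its underside, on the bench; -x (front) faces the robot within 0.15 rad. The bottle lane runs along the back; in front of it, behind a divider 6 mm thick and 30 mm high over the bench, a 40 mm wide compartment holds a brush and a cork block.
- lane (a point): centre of the bottle lane's floor, 8 mm above the bench; x across it (away from the robot), y along it, z up. Walls at x = -31 and 31, y = -160 and 160 mm; the front divider rises 22 mm, the others 28 mm over this floor. Bottles already there stand within 4 mm of the five places y = -124, -62, 0, 62, 124 mm; one or two are taken, any free space serves.
- lid (a joint): opening angle of the deep lid (rad): 0 shut, 1.95 on its stop, leaning back past vertical; the front goes up and over to the back. Stiff hinge (0.45 N m): the lid (0.45 kg) stays where it is left. A shell 124 mm deep, 336 mm long, 67 mm high over the hinge, top, front and ends 8 mm thick, back 6 mm; shut, it clears standing bottles' caps by 5 mm.
- lid_hinge (a point): middle of the lid's hinge axis (along the case's y): upper outer edge of the tray's back wall, 36 mm above the bench, 62 mm behind the tray's centre. Its axes turn with the lid and are those of the case when it is shut. With the lid on its stop, its free front edge stands 46 mm or more behind this axis and about 150 mm above the bench; keep the hand clear of it when reaching into the lane.
- lid_tab (a point): grip point of the lid's dark wooden lifting tab, which stands out 42 mm from the lid's front at its top, 28 mm wide (y), 14 mm thick. The point: mid width and thickness, 26 mm out from the front; when shut 150 mm in front of and 58 mm above the hinge. Axes turn with the lid. It can be pinched across its width from above at any lid angle and turns between the pads.
- bottle1: loose square white glue bottle, paper label, round black cap: body 46 x 46 x 70 mm high, cap 24 mm across and 12 mm high on it (82 mm in all), 0.12 kg within 30 %. Origin: centre of its underside; z runs through the cap, x and y are normal to the flat sides. Lies on its side on the bench, right of the case, at the start. None if absent (two or three are there).
- bottle2: loose square white glue bottle, paper label, round black cap: body 46 x 46 x 70 mm high, cap 24 mm across and 12 mm high on it (82 mm in all), 0.12 kg within 30 %. Origin: centre of its underside; z runs through the cap, x and y are normal to the flat sides. Lies on its side on the bench, right of the case, at the start. None if absent (two or three are there).
- bottle3: loose square white glue bottle, paper label, round black cap: body 46 x 46 x 70 mm high, cap 24 mm across and 12 mm high on it (82 mm in all), 0.12 kg within 30 %. Origin: centre of its underside; z runs through the cap, x and y are normal to the flat sides. Lies on its side on the bench, right of the case, at the start. None if absent (two or three are there).
- row1: loose bottle of the same kind, standing in the case's lane from the start; same size, origin and axes as bottle1. None if absent.
- row2: loose bottle of the same kind, standing in the case's lane from the start; same size, origin and axes as bottle1. None if absent.
- row3: loose bottle of the same kind, standing in the case's lane from the start; same size, origin and axes as bottle1. None if absent.
- row4: loose bottle of the same kind, standing in the case's lane from the start; same size, origin and axes as bottle1. None if absent.
- row5: loose bottle of the same kind, standing in the case's lane from the start; same size, origin and axes as bottle1. None if absent.
- brush: bystander: flat glue brush 145 mm long, 30 mm wide, 18 mm high, lying in the case's front compartment; origin under its middle.
- cork: bystander: cork sanding block 32 x 85 x 24 mm, lying in the case's front compartment; origin under its centre.
- chisel: bystander: chisel lying on the bench, 220 mm long along its x, handle 26 mm thick; origin under the joint of handle and blade.
- hammer: bystander: hammer lying on the bench, handle 250 mm long along its x, head 95 mm across at the +x end, 24 mm high; origin under the handle.
- plane: bystander: wooden hand plane 200 x 58 mm, 115 mm high at its iron; origin under its centre.
- jar: bystander: capped amber jar 74 mm across, 102 mm high; origin under its centre.
Things that resemble listed ones, but are neither listed nor needed, are in the scene too. What is shaped like the bottle1 but pink, purple or yellow is not meant.

How it is judged (in metres and radians):
On the way, in this order (a step that is already met when the one before it is completed fails the run):
1. the lid is lifted back onto its stop (value of joint lid above 1.89 rad), for 0.3 s.
2. with the lid open, every bottle from the bench stands upright in the lane (value of joint lid above 1.2 rad and x of bottle1 in the frame of lane between -0.014 and 0.014 m and y of bottle1 in the frame of lane between -0.15 and 0.15 m and z of bottle1 in the frame of lane between -0.004 and 0.006 m and angle between each of bottle1, bottle2, bottle3's own z axis and vertical below 0.12 rad and x of bottle2 in the frame of lane between -0.014 and 0.014 m and y of bottle2 in the frame of lane between -0.15 and 0.15 m and z of bottle2 in the frame of lane between -0.004 and 0.006 m and x of bottle3 in the frame of lane between -0.014 and 0.014 m and y of bottle3 in the frame of lane between -0.15 and 0.15 m and z of bottle3 in the frame of lane between -0.004 and 0.006 m), for 0.3 s.
At the end, for the whole second after the job is handed in: the lid is shut (within 0.04 rad) and every bottle, old and new, stands at rest in the lane: upright within 0.12 rad, its underside on the lane's floor (-4 to +6 mm), its centre within 14 mm of the lane's centre line and within 150 mm of its middle (value of joint lid below 0.04 rad and x of bottle1 in the frame of lane between -0.014 and 0.014 m and y of bottle1 in the frame of lane between -0.15 and 0.15 m and z of bottle1 in the frame of lane between -0.004 and 0.006 m and angle between each of bottle1, bottle2, bottle3, row1, row2, row3, row4, row5's own z axis and vertical below 0.12 rad and linear speed of each of bottle1, bottle2, bottle3, row1, row2, row3, row4, row5 below 0.03 m/s and x of bottle2 in the frame of lane between -0.014 and 0.014 m and y of bottle2 in the frame of lane between -0.15 and 0.15 m and z of bottle2 in the frame of lane between -0.004 and 0.006 m and x of bottle3 in the frame of lane between -0.014 and 0.014 m and y of bottle3 in the frame of lane between -0.15 and 0.15 m and z of bottle3 in the frame of lane between -0.004 and 0.006 m and x of row1 in the frame of lane between -0.014 and 0.014 m and y of row1 in the frame of lane between -0.15 and 0.15 m and z of row1 in the frame of lane between -0.004 and 0.006 m and x of row2 in the frame of lane between -0.014 and 0.014 m and y of row2 in the frame of lane between -0.15 and 0.15 m and z of row2 in the frame of lane between -0.004 and 0.006 m and x of row3 in the frame of lane between -0.014 and 0.014 m and y of row3 in the frame of lane between -0.15 and 0.15 m and z of row3 in the frame of lane between -0.004 and 0.006 m and x of row4 in the frame of lane between -0.014 and 0.014 m and y of row4 in the frame of lane between -0.15 and 0.15 m and z of row4 in the frame of lane between -0.004 and 0.006 m and x of row5 in the frame of lane between -0.014 and 0.014 m and y of row5 in the frame of lane between -0.15 and 0.15 m and z of row5 in the frame of lane between -0.004 and 0.006 m); the robot touches nothing.
It fails at once if another tool (brush, cork block, chisel, hammer, plane or jar) is pushed more than 6 cm from its place (distance of any of brush, cork, chisel, hammer, plane, jar from where it was at the start of the episode above 0.06 m).
Of bottle1, bottle2, bottle3 only 2 to 3 are there at a start; the rules pass over those that are not, and their reading is None.
Of row1, row2, row3, row4, row5 only 1 to 2 are there at a start; the rules pass over those that are not, and their reading is None.
At some moment in a run one of bottle1, bottle2, bottle3 may be knocked a few centimetres aside while the robot is not near it.
Once in a run the grip may slacken for a moment while it holds something.
It also fails if it takes over 210 s, if anything falls off the work surface, if the arm or the gripper's body presses on something with over 40 N, if the wrist force passes 120 N, or if a joint passes its speed limit or range.

## Working session

There is one attempt and no reset: what is moved stays moved. The work goes in short steps, Python scripts to look and compute and a tool call to move; the robot and the scene stay as the last step left them, time stands still between calls to the robot, and variables do not carry over. Pictures are saved under pics/ and viewed, at most 14 in all, crops included, and the job is handed in when it is done.

Besides the shell and the picture viewer there is one more tool, called after ">>>" by a JSON object that holds its "api" and its "payload", one argument or row to a line. send_rows: Moves the arm, as the interface text tells. Shift numbers are shares of 150 mm and turn numbers shares of 90 degrees, none past 1 either way. Its arguments: {"type":"object","properties":{"moves":{"type":"array"},"newtons":{"type":"number"}},"required":["moves"]}

```bash
mkdir -p pics
python3 - <<'E'
from plant import get_state, optics
import cv2,numpy as np
print(get_state())
for n in ("side","top"):
    c=optics.capture(n)
    cv2.imwrite(f"pics/{n}0.png",c["img"][:,:,::-1])
    print(n,c["intrinsics"],c["dist"],c["origin"],c["attitude"])
    for t in ("bottle1","row1","lid_tab","lid","case","lid_hinge"):
        print(t,[(round(d["p"],2),np.round(d["location"],3).tolist()) for d in optics.look_for(n,t)])
E
```

```text
{'time_s': 0.0, 'joints': array([-6.07850776e+01,  2.05914279e+01,  6.34066649e-01, -2.08581516e-02,
       -7.01379352e+01, -1.65054975e+01]), 'qd': array([-0.07020024, -0.03011995,  0.04381724,  0.09176762, -0.00907127,
        0.01302864]), 'joint_torque': array([ 1.82652529e-03, -5.82714450e+01,  2.93057764e+01,  6.99691281e+00,
        6.99841767e-03, -1.70477283e-04]), 'tcp_pos': array([ 0.14833785, -0.6579351 ,  0.19782274]), 'eef_rot': array([ 1.79903059e+02, -8.27710356e-03, -1.67297671e+02]), 'contact_force': array([-0.85966977, -0.06957702, -0.5974013 ]), 'moment': array([ 0.02974304, -0.02559696, -0.03328981]), 'gripper_force': 0.0, 'gripper_width': 0.08769938004808665}
side [[393.63692411   0.         260.54109027]
 [  0.         393.63692411 191.48583647]
 [  0.           0.           1.        ]] [-0.13465013  0.          0.          0.          0.        ] [-0.10182159  0.54228392  0.85165999] [-133.52107414   -0.30039332 -131.8459309 ]
bottle1 [(0.74, [0.666, -0.056, 0.046]), (0.7, [0.347, -0.032, 0.044]), (0.67, [0.56, -0.154, 0.041]), (0.63, [0.404, -0.152, 0.04]),
[... 192 characters left out ...]
 [0.498, 0.208, 0.103])]
lid_hinge [(0.9, [0.499, 0.203, 0.102])]
top [[430.90281445   0.         252.61778429]
 [  0.         430.90281445 186.64847534]
 [  0.           0.           1.        ]] [-0.11029803  0.          0.          0.          0.        ] [ 0.26903855 -0.01151322  1.5653459 ] [-171.61348983   -0.39786641  -90.87587581]
bottle1 [(0.79, [0.402, -0.158, 0.051]), (0.65, [0.566, -0.172, 0.045]), (0.64, [0.674, -0.058, 0.046]), (0.53, [0.361, -0.039, 0.046]), (0.51, [0.304, -0.418, 0.021])]
row1 [(0.48, [0.463, -0.391, 0.046])]
lid_tab [(0.63, [0.517, 0.172, 0.104])]
lid [(0.92, [0.52, 0.17, 0.098])]
case [(0.93, [0.514, 0.173, 0.105])]
lid_hinge [(0.79, [0.514, 0.176, 0.102])]
```

View pics/side0.png

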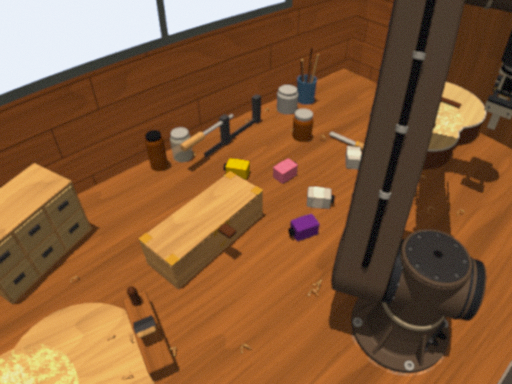

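View pics/top0.png

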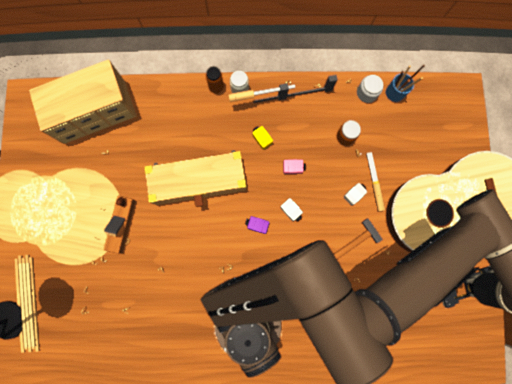

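Top view: the case with shut lid is at (196,177) with its tab at (201,201). White bottles are at (291,209) and (356,194). The yellow (262,137), pink (293,167) and purple (258,225) ones are decoys. The arm may hide a third white bottle. Next I'll build the calibration helpers and enlarge the view.

```bash
cat > h.py <<'E'
import numpy as np, cv2
from scipy.spatial.transform import Rotation as R
from plant import get_state, optics
def cap(n,save=None):
    c=optics.capture(n)
    if save: cv2.imwrite(f"pics/{save}.png",c["img"][:,:,::-1])
    return c
def ray(c,uv):
    p=cv2.undistortPoints(np.array([[uv]],float),c["intrinsics"],np.array(c["dist"]))[0,0]
    return R.from_euler("xyz",c["attitude"],degrees=True).apply([p[0],p[1],1.])
def onz(c,uv,z):
    d=ray(c,uv); o=np.array(c["origin"]); return o+d*(z-o[2])/d[2]
def tri(c1,u1,c2,u2):
    A=np.zeros((3,3));b=np.zeros(3)
    for c,u in((c1,u1),(c2,u2)):
        d=ray(c,u);d/=np.linalg.norm(d);P=np.eye(3)-np.outer(d,d);A+=P;b+=P@c["origin"]
    return np.linalg.solve(A,b)
def proj(c,P):
    r=R.from_euler("xyz",c["attitude"],degrees=True).inv()
    X=r.apply(np.atleast_2d(P)-c["origin"])
    return cv2.projectPoints(X,np.zeros(3),np.zeros(3),c["intrinsics"],np.array(c["dist"]))[0][:,0]
def crop(c,x0,x1,y0,y1,s): return cv2.resize(c["img"][y0:y1,x0:x1,::-1],None,fx=s,fy=s,interpolation=cv2.INTER_CUBIC)
def find(n,*ts):
    for t in ts: print(n,t,[(round(d["p"],2),np.round(d["location"],3).tolist()) for d in optics.look_for(n,t)])
def tgt(pos,yaw=None):
    """units from the present measured pose to TCP pos (world) and tool yaw"""
    s=get_state(); r=R.from_euler("xyz",s["eef_rot"],degrees=True)
    print("slide",np.round(r.inv().apply(np.array(pos)-s["tcp_pos"])/.15,3),end=" ")
    if yaw is not None:
        d=(s["eef_rot"][2]-yaw+90)%180-90   # tool z down: +turn lowers yaw
        print("turn",round(d/90,3),end=" ")
    print("tcp",np.round(s["tcp_pos"],3),np.round(s["eef_rot"],1),"j6",round(s["joints"][5],1),"t",round(s["time_s"],1))
E
python3 - <<'E'
from h import *
t=cap("top");s=cap("side")
a=crop(t,130,390,140,240,3);b=crop(s,130,390,140,290,3)[:, :]
cv2.imwrite("pics/crop1.png",a[:, :780]); 
b=crop(s,135,375,140,300,3); cv2.imwrite("pics/crop2.png",b)
print(proj(t,[[.4,-.158,.046]]),proj(s,[[.4,-.158,.046]]))
E
```

```text
[[290.44727983 212.06605659]] [[322.04065074 193.42764745]]
```

View pics/crop1.png

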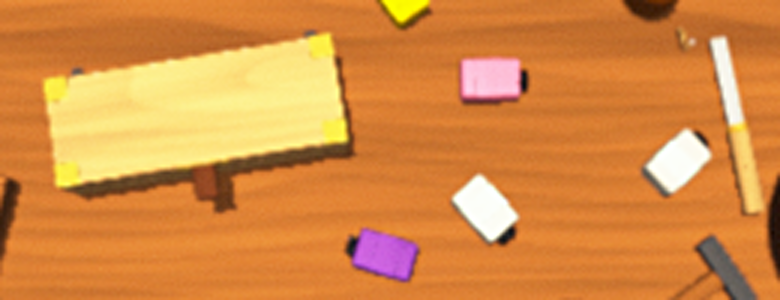

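View pics/crop2.png

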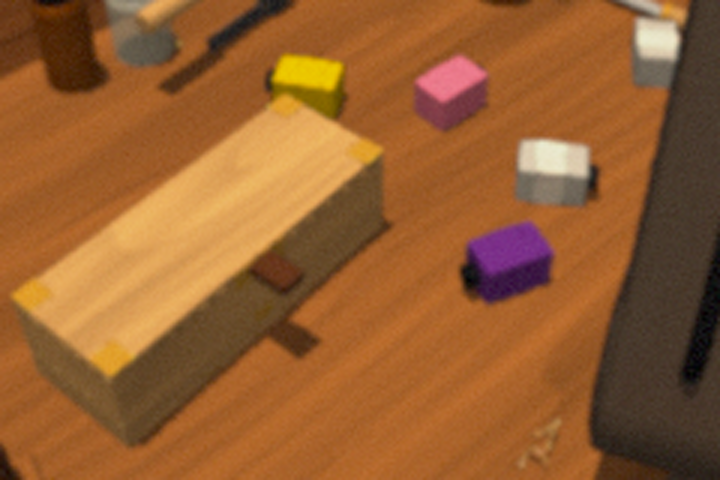

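Crop 1 confirms the two white bottles: A at crop px (485,208), cap at (507,236), and B at (677,162), cap at (700,138). The lid's corners show clearly in both crops, so I'll triangulate them.

Run:
```python
from h import *
t=cap("top");s=cap("side")
T=lambda x,y:((x+.5)/3-.5+130,(y+.5)/3-.5+140)
S=lambda x,y:((x+.5)/3-.5+135,(y+.5)/3-.5+140)
pr={"FL":((57,188),(110,375)),"FR":((348,143),(383,152)),"BR":((330,35),(285,95)),"BL":((45,80),(12,297))}
P={}
for k,(a,b) in pr.items():
    P[k]=tri(t,T(*a),s,S(*b)); print(k,np.round(P[k],4),"top@.103",np.round(onz(t,T(*a),.103),4))
Q={k:onz(t,T(*v[0]),.103) for k,v in pr.items()}
for D in (P,Q):
    c=sum(D.values())/4; y=(D["FL"]+D["BL"]-D["FR"]-D["BR"])/2; print("c",c,"len",np.linalg.norm(y),"dep",np.linalg.norm(D["BL"]+D["BR"]-D["FL"]-D["FR"])/2,"yaw",np.degrees(np.arctan2(-y[0],y[1])))
# tab: top crop end-middle and side crop top face middle
print("tab tri",tri(t,T(205,183),s,S(277,270)))
# bottles: white mask in top, minAreaRect, backproject at .046
hsv=cv2.cvtColor(t["img"],cv2.COLOR_RGB2HSV)
m=((hsv[:,:,1]<60)&(hsv[:,:,2]>150)).astype(np.uint8)
n,l,st,ce=cv2.connectedComponentsWithStats(m)
for i in range(1,n):
    if 120<st[i,4]<600 and 130<st[i,1]<300:
        pts=np.argwhere(l==i)[:,::-1]
        w=np.array([onz(t,p,.044)[:2]*1000 for p in pts],np.float32)
        print(ce[i],st[i,4],cv2.minAreaRect(w),w.mean(0))
```

```text
FL [0.4359 0.3333 0.1023] top@.103 [0.4352 0.3323 0.103 ]
FR [0.4854 0.0008 0.097 ] top@.103 [ 0.4824 -0.0011  0.103 ]
BR [0.6113 0.019  0.0968] top@.103 [0.6091 0.0181 0.103 ]
BL [0.5628 0.3511 0.0956] top@.103 [0.5611 0.3489 0.103 ]
c [0.52386857 0.17601842 0.09791682] len 0.3358871687122995 dep 0.12775428470122716 yaw 8.384647832845618
c [0.52195803 0.17456389 0.103     ] len 0.3354759291600598 dep 0.12758604837680404 yaw 8.159612221294886
tab tri [0.44048584 0.16421701 0.09412957]
[371.69285714 166.4       ] 140 ((561.27978515625, -459.0575256347656), (103.30530548095703, 18.665334701538086), 9.221394538879395) [ 561.4072  -459.22922]
[467.02415459 186.76811594] 207 ((476.9302978515625, -815.6644287109375), (79.25240325927734, 67.06167602539062), 89.31471252441406) [ 481.44196 -816.3188 ]
[355.66666667 193.32936508] 252 ((463.9541931152344, -395.44586181640625), (45.54606628417969, 70.64842987060547), 43.10172653198242) [ 463.65695 -395.05505]
[291.32183908 209.1302682 ] 261 ((411.0978698730469, -162.23638916015625), (67.63381958007812, 48.1290283203125), 43.79426956176758) [ 410.58835 -161.5853 ]
```

>>> {"api": "send_rows", "payload": {
  "moves": [
    {"slide": [-0.18, 0.15, 0], "turn": 0.05, "gripper": 1},
    {"slide": [-0.37, 0.3, 0], "turn": 0.05, "gripper": 1},
    {"slide": [-0.55, 0.45, 0], "turn": 0.05, "gripper": 1},
    {"slide": [-0.74, 0.6, 0], "turn": 0.05, "gripper": 1},
    {"slide": [-0.92, 0.75, 0], "turn": 0.05, "gripper": 1}
  ]
}}

```text
time_s: 1.32
tcp_pos: [0.2591, -0.517, 0.1988]
eef_rot: [-180.0, 0.0, -171.8]
contact_force: [0.0, -0.8, -0.0]
gripper_width: 0.0877
gripper_force: 0.0
```

>>> {"api": "send_rows", "payload": {
  "moves": [
    {"slide": [-0.17, 0.165, 0], "turn": 0, "gripper": 1},
    {"slide": [-0.34, 0.33, 0], "turn": 0, "gripper": 1},
    {"slide": [-0.52, 0.49, 0], "turn": 0, "gripper": 1},
    {"slide": [-0.69, 0.65, 0], "turn": 0, "gripper": 1},
    {"slide": [-0.86, 0.82, 0], "turn": 0, "gripper": 1}
  ]
}}

```text
time_s: 1.73
tcp_pos: [0.3694, -0.3769, 0.1991]
eef_rot: [-180.0, 0.0, -171.8]
contact_force: [1.1, 0.1, -0.1]
gripper_width: 0.0877
gripper_force: 0.0
```

>>> {"api": "send_rows", "payload": {
  "moves": [
    {"slide": [-0.16, 0.17, 0], "turn": 0, "gripper": 1},
    {"slide": [-0.32, 0.34, 0], "turn": 0, "gripper": 1},
    {"slide": [-0.48, 0.52, 0], "turn": 0, "gripper": 1},
    {"slide": [-0.64, 0.69, 0], "turn": 0, "gripper": 1},
    {"slide": [-0.8, 0.86, 0], "turn": 0, "gripper": 1}
  ]
}}

```text
time_s: 2.15
tcp_pos: [0.4696, -0.2317, 0.1992]
eef_rot: [-180.0, 0.1, -171.8]
contact_force: [0.8, 0.4, -0.5]
gripper_width: 0.0876
gripper_force: 0.0
```

>>> {"api": "send_rows", "payload": {
  "moves": [
    {"slide": [-0.03, 0.2, 0], "turn": 0, "gripper": 0.7},
    {"slide": [-0.06, 0.4, 0], "turn": 0, "gripper": 0.7},
    {"slide": [-0.09, 0.6, 0], "turn": 0, "gripper": 0.7},
    {"slide": [-0.12, 0.8, 0], "turn": 0, "gripper": 0.7},
    {"slide": [-0.14, 0.99, 0], "turn": 0, "gripper": 0.7}
  ]
}}

```text
time_s: 2.57
tcp_pos: [0.4684, -0.0818, 0.199]
eef_rot: [180.0, 0.0, -171.8]
contact_force: [1.1, -0.7, 0.2]
gripper_width: 0.0629
gripper_force: 0.0
```

>>> {"api": "send_rows", "payload": {
  "moves": [
    {"slide": [-0.03, 0.2, 0], "turn": 0, "gripper": 0.7},
    {"slide": [-0.06, 0.4, 0], "turn": 0, "gripper": 0.7},
    {"slide": [-0.09, 0.6, 0], "turn": 0, "gripper": 0.7},
    {"slide": [-0.12, 0.8, 0], "turn": 0, "gripper": 0.7},
    {"slide": [-0.14, 0.99, 0], "turn": 0, "gripper": 0.7}
  ]
}}

```text
time_s: 2.98
tcp_pos: [0.4679, 0.0683, 0.1991]
eef_rot: [180.0, 0.1, -171.8]
contact_force: [0.6, -0.4, -0.2]
gripper_width: 0.0616
gripper_force: 0.0
```

Run:
```python
from h import *
t=cap("top","top1");find("top","bottle1","lid_tab","hammer","chisel"); s=cap("side");find("side","bottle1")
tgt([.4354,.1624,.18],8.2)
```

```text
top bottle1 [(0.82, [0.672, -0.058, 0.043]), (0.79, [0.361, -0.037, 0.045]), (0.66, [0.465, -0.392, 0.044]), (0.61, [0.406, -0.16, 0.05]), (0.58, [0.57, -0.172, 0.044])]
top lid_tab [(0.73, [0.553, 0.28, 0.107])]
top hammer [(0.64, [0.288, -0.383, 0.02])]
top chisel [(0.89, [0.495, -0.474, 0.018])]
side bottle1 [(0.98, [0.348, -0.03, 0.043]), (0.96, [0.404, -0.153, 0.042]), (0.83, [0.556, -0.156, 0.041]), (0.72, [0.454, -0.377, 0.046]), (0.61, [0.647, -0.067, 0.036])]
slide [0.123 0.667 0.125] turn -0.0 tcp [0.468 0.066 0.199] [-180.    -0.  -171.8] j6 -113.8 t 3.3
```

View pics/top1.png

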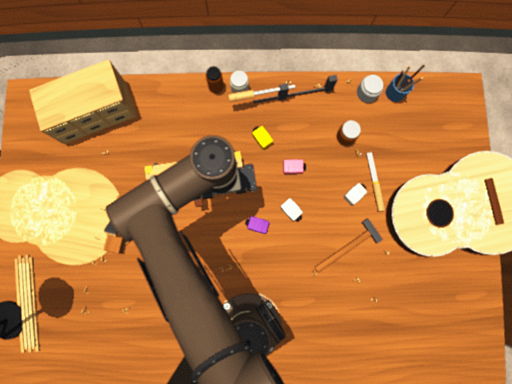

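Only two white bottles are there: (291,209) and (356,194). No third one shows now that the arm has moved. Next, the tab.

>>> {"api": "send_rows", "payload": {
  "moves": [
    {"slide": [0.03, 0.16, 0], "turn": 0, "gripper": 0.7},
    {"slide": [0.06, 0.33, 0], "turn": 0, "gripper": 0.7},
    {"slide": [0.09, 0.5, 0], "turn": 0, "gripper": 0.7},
    {"slide": [0.11, 0.67, 0], "turn": 0, "gripper": 0.7},
    {"slide": [0.11, 0.67, 0], "turn": 0, "gripper": 0.7}
  ]
}}

```text
time_s: 3.75
tcp_pos: [0.4372, 0.1656, 0.199]
eef_rot: [180.0, 0.0, -171.8]
contact_force: [-0.2, -0.7, 0.7]
gripper_width: 0.0615
gripper_force: 0.0
```

>>> {"api": "send_rows", "payload": {
  "moves": [
    {"slide": [0, 0, 0.2], "turn": 0, "gripper": 0.7},
    {"slide": [0, 0, 0.4], "turn": 0, "gripper": 0.7},
    {"slide": [0, 0, 0.6], "turn": 0, "gripper": 0.7},
    {"slide": [0, 0, 0.75], "turn": 0, "gripper": 0.7},
    {"slide": [0, 0, 0.83], "turn": 0, "gripper": 0.7}
  ]
}}

```text
time_s: 4.17
tcp_pos: [0.4362, 0.1615, 0.0716]
eef_rot: [-179.9, -0.2, -171.9]
contact_force: [-0.9, 0.1, 0.1]
gripper_width: 0.0613
gripper_force: 0.0
```

>>> {"api": "send_rows", "payload": {
  "moves": [
    {"slide": [0, 0, 0], "turn": 0, "gripper": 0},
    {"slide": [0, 0, 0], "turn": 0, "gripper": 0},
    {"slide": [0, 0, 0], "turn": 0, "gripper": 0},
    {"slide": [0, 0, 0], "turn": 0, "gripper": 0},
    {"slide": [0, 0, 0], "turn": 0, "gripper": 0}
  ],
  "newtons": 30
}}

```text
time_s: 4.58
tcp_pos: [0.438, 0.1641, 0.0754]
eef_rot: [179.9, 0.1, -171.8]
contact_force: [-0.7, 0.2, -0.1]
gripper_width: 0.0336
gripper_force: 0.0
```

>>> {"api": "send_rows", "payload": {
  "moves": [
    {"slide": [0, 0, 0], "turn": 0, "gripper": 0},
    {"slide": [0, 0, 0], "turn": 0, "gripper": 0},
    {"slide": [0, 0, 0], "turn": 0, "gripper": 0},
    {"slide": [0, 0, 0], "turn": 0, "gripper": 0},
    {"slide": [0, 0, 0], "turn": 0, "gripper": 0}
  ]
}}

```text
time_s: 5.0
tcp_pos: [0.4373, 0.1638, 0.0743]
eef_rot: [180.0, 0.0, -171.8]
contact_force: [-0.3, 0.5, -0.2]
gripper_width: 0.0023
gripper_force: 0.0
```

```bash
cat >> h.py <<'E'
def lidarc(a,ths):
    """slides (tool x=-case x, tool z down) for the tab from lid angle a through ths (deg)"""
    p=lambda th:158.2*np.array([np.cos(np.radians(158.5-th)),np.sin(np.radians(158.5-th))])
    for th in ths:
        d=(p(th)-p(a))/150; print(round(th,1),"[%.3f, 0, %.3f]"%(-d[0],-d[1]))
E
python3 - <<'E'
from h import *
for a,b in((0,28),(28,56),(56,84),(84,110.5)): lidarc(a,np.linspace(a,b,6)[1:])
E
```

```text
5.6 [-0.042, 0, -0.094]
11.2 [-0.094, 0, -0.183]
16.8 [-0.154, 0, -0.267]
22.4 [-0.221, 0, -0.345]
28.0 [-0.296, 0, -0.415]
33.6 [-0.082, 0, -0.063]
39.2 [-0.169, 0, -0.118]
44.8 [-0.261, 0, -0.164]
50.4 [-0.357, 0, -0.201]
56.0 [-0.457, 0, -0.228]
61.6 [-0.102, 0, -0.017]
67.2 [-0.204, 0, -0.025]
72.8 [-0.307, 0, -0.022]
78.4 [-0.410, 0, -0.009]
84.0 [-0.510, 0, 0.013]
89.3 [-0.093, 0, 0.030]
94.6 [-0.182, 0, 0.069]
99.9 [-0.268, 0, 0.116]
105.2 [-0.348, 0, 0.171]
110.5 [-0.424, 0, 0.233]
```

Run:
```python
from h import *
s=cap("side","s2");t=cap("top")
print(get_state()["gripper_width"],get_state()["tcp_pos"])
st=get_state();tc=st["tcp_pos"]
print("tcp px",proj(s,[tc,tc+[0,0,.019]]),proj(t,[tc,tc+[0,0,.019]]))
a=crop(s,150,300,130,290,3);b=crop(t,150,270,120,280,3);cv2.imwrite("pics/s2c.png",np.hstack([a,b])[:600,:800])
```

```text
0.000923047998643877 [0.43728196 0.16370497 0.07425562]
tcp px [[228.75915982 235.41609687]
 [228.3703908  230.57667423]] [[198.6077916  202.01297774]
 [197.96155693 201.40205155]]
```

View pics/s2c.png

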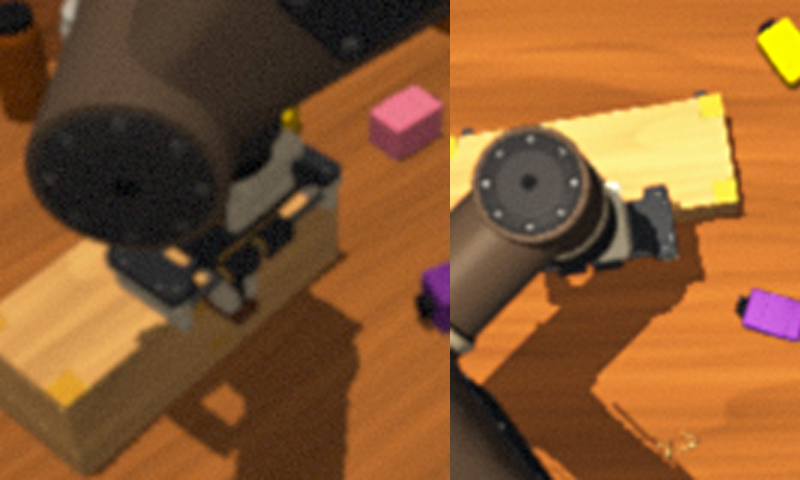

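Run:
```python
from h import *
s=cap("side");t=cap("top")
a=crop(s,195,260,195,260,6);b=crop(t,165,230,165,230,6);cv2.imwrite("pics/s3c.png",np.hstack([a,b]))
find("side","lid_tab")
```

```text
side lid_tab [(0.66, [0.479, 0.276, 0.102]), (0.32, [0.286, -0.388, 0.019])]
```

View pics/s3c.png

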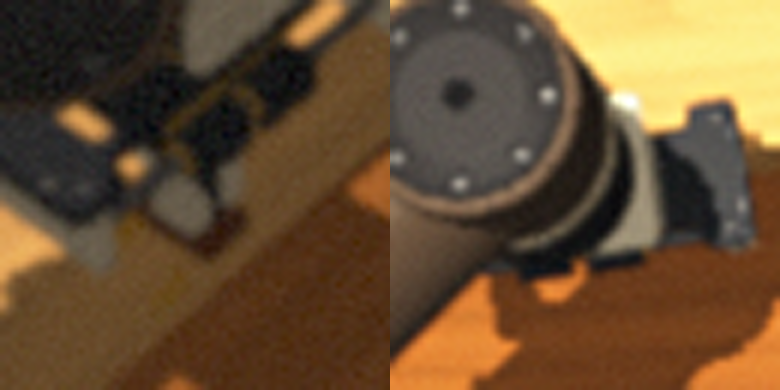

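The two fingers seem to straddle the tab, at (185,205) and (230,185) in the left half. I'll lift a little and read the force.

>>> {"api": "send_rows", "payload": {
  "moves": [
    {"slide": [-0.02, 0, -0.047], "turn": 0, "gripper": 0},
    {"slide": [-0.042, 0, -0.094], "turn": 0, "gripper": 0},
    {"slide": [-0.068, 0, -0.139], "turn": 0, "gripper": 0},
    {"slide": [-0.094, 0, -0.183], "turn": 0, "gripper": 0},
    {"slide": [-0.094, 0, -0.183], "turn": 0, "gripper": 0}
  ]
}}

```text
time_s: 5.67
tcp_pos: [0.4531, 0.1666, 0.1036]
eef_rot: [179.9, 0.2, -171.8]
contact_force: [0.8, 0.7, 0.1]
gripper_width: -0.0
gripper_force: 0.0
```

Run:
```python
from h import *
s=cap("side");st=get_state();print({k:np.round(v,3) for k,v in st.items()})
a=crop(s,150,300,150,290,5)[:600,:750];cv2.imwrite("pics/s4c.png",a)
```

```text
{'time_s': np.float64(5.717), 'joints': array([ 4.36470e+01,  7.35700e+00, -3.08820e+01,  7.00000e-03,
       -5.16430e+01, -1.25462e+02]), 'qd': array([ 0.273,  0.338, -1.774, -0.568,  0.733, -0.221]), 'joint_torque': array([ -0.058, -35.255,  25.126,   5.966,  -0.239,   0.061]), 'tcp_pos': array([0.452, 0.166, 0.103]), 'eef_rot': array([ 1.79936e+02,  9.90000e-02, -1.71811e+02]), 'contact_force': array([ 0.184, -0.3  , -0.418]), 'moment': array([-0.015,  0.03 , -0.023]), 'gripper_force': np.float64(0.0), 'gripper_width': np.float64(0.001)}
```

View pics/s4c.png

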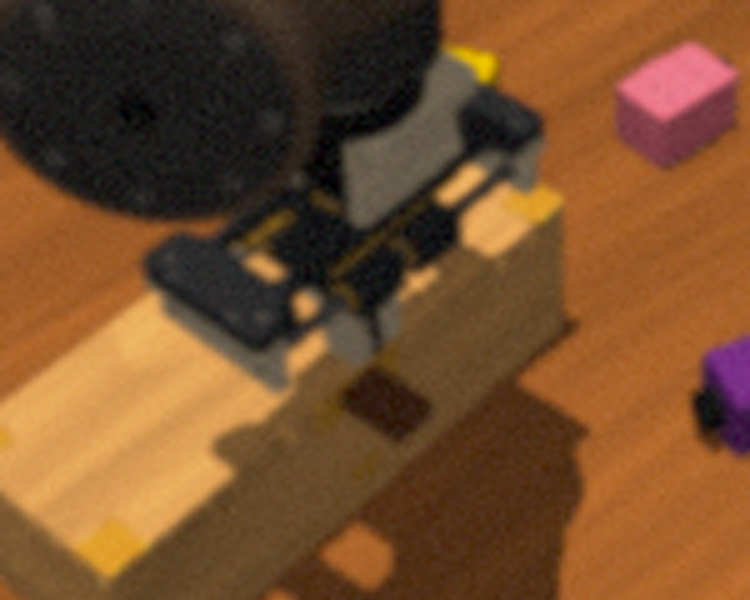

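Run:
```python
from h import *
s=cap("side");tc=get_state()["tcp_pos"]
for p in (tc,tc+[0,0,.019],tc+[0,0,.03]): print((proj(s,[p])[0]-[150,150])*5)
c=np.array([.5225,.175]);ex=np.array([.9898,.1426]);ey=np.array([-.1426,.9898])
for x in (-62,-104):
  for z in (.06,.087,.101):
    print(x,z,[np.round((proj(s,[[*(c+ex*x/1e3+ey*y),z]])[0]-[150,150])*5) for y in(-.014,.014)])
```

```text
[370.12883967 377.63342538]
[367.85351109 352.43132545]
[366.51174933 337.52320841]
-62 0.06 [array([382., 405.]), array([345., 436.])]
-62 0.087 [array([379., 371.]), array([341., 403.])]
-62 0.101 [array([377., 353.]), array([339., 384.])]
-104 0.06 [array([440., 445.]), array([404., 477.])]
-104 0.087 [array([438., 411.]), array([401., 444.])]
-104 0.101 [array([437., 393.]), array([400., 426.])]
```

Run:
```python
from h import *
t=cap("top");s=cap("side")
i0=cv2.imread("pics/top0.png");i1=cv2.imread("pics/side0.png")
a=cv2.resize(i0[180:225,175:225],None,fx=8,fy=8,interpolation=cv2.INTER_CUBIC)
b=cv2.resize(i1[210:255,200:250],None,fx=8,fy=8,interpolation=cv2.INTER_CUBIC)
cv2.imwrite("pics/tab.png",np.hstack([a,b]))
c=np.array([.5225,.175]);ex=np.array([.9898,.1426]);ey=np.array([-.1426,.9898])
for cam,o in((t,(175,180)),(s,(200,210))):
  for x in (-.062,-.104):
    for z in(.087,.101): print([np.round((proj(cam,[[*(c+ex*x+ey*y),z]])[0]-o)*8) for y in(-.014,.014)])
```

```text
[array([212., 113.]), array([148., 123.])]
[array([208., 109.]), array([144., 119.])]
[array([226., 209.]), array([161., 219.])]
[array([222., 205.]), array([157., 215.])]
[array([206., 114.]), array([146., 164.])]
[array([203.,  85.]), array([142., 135.])]
[array([302., 178.]), array([241., 230.])]
[array([300., 149.]), array([239., 201.])]
```

View pics/tab.png

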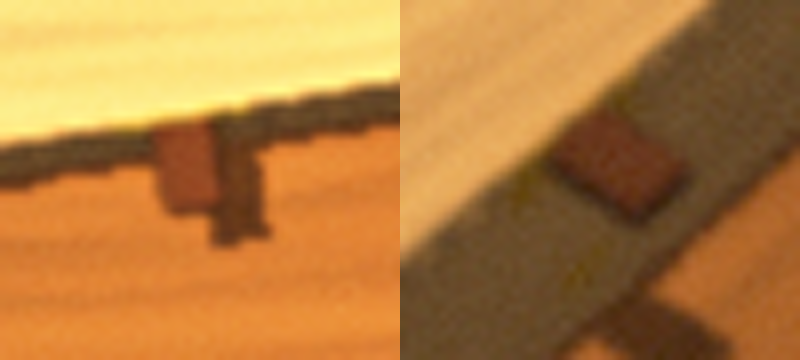

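The tab's top really is at about z = 0.10. The visible finger tips look about 15 mm higher than the reported TCP, so the fingers probably shut just above the tab. I'll open and go lower.

>>> {"api": "send_rows", "payload": {
  "moves": [
    {"slide": [0, 0, -0.2], "turn": 0, "gripper": 0.7},
    {"slide": [0.1, 0, -0.2], "turn": 0, "gripper": 0.7},
    {"slide": [0.1, 0, -0.2], "turn": 0, "gripper": 0.7},
    {"slide": [0.1, 0, -0.2], "turn": 0, "gripper": 0.7},
    {"slide": [0.1, 0, -0.2], "turn": 0, "gripper": 0.7}
  ]
}}

```text
time_s: 6.28
tcp_pos: [0.4363, 0.1635, 0.1313]
eef_rot: [-180.0, -0.0, -171.8]
contact_force: [-0.3, -0.3, -0.9]
gripper_width: 0.0281
gripper_force: 0.0
```

>>> {"api": "send_rows", "payload": {
  "moves": [
    {"slide": [0, 0, 0.0], "turn": 0, "gripper": 0.7},
    {"slide": [0, 0, 0.15], "turn": 0, "gripper": 0.7},
    {"slide": [0, 0, 0.3], "turn": 0, "gripper": 0.7},
    {"slide": [0, 0, 0.45], "turn": 0, "gripper": 0.7},
    {"slide": [0, 0, 0.5], "turn": 0, "gripper": 0.7}
  ]
}}

```text
time_s: 6.7
tcp_pos: [0.4349, 0.1622, 0.0536]
eef_rot: [-179.9, -0.2, -171.8]
contact_force: [0.2, -0.3, 0.3]
gripper_width: 0.059
gripper_force: 0.0
```

>>> {"api": "send_rows", "payload": {
  "moves": [
    {"slide": [0, 0, 0], "turn": 0, "gripper": 0},
    {"slide": [0, 0, 0], "turn": 0, "gripper": 0},
    {"slide": [0, 0, 0], "turn": 0, "gripper": 0},
    {"slide": [0, 0, 0], "turn": 0, "gripper": 0},
    {"slide": [0, 0, 0], "turn": 0, "gripper": 0}
  ]
}}

```text
time_s: 7.12
tcp_pos: [0.437, 0.1641, 0.0577]
eef_rot: [179.9, 0.1, -171.8]
contact_force: [0.8, -1.1, -0.3]
gripper_width: 0.0335
gripper_force: 0.0
```

>>> {"api": "send_rows", "payload": {
  "moves": [
    {"slide": [0, 0, 0], "turn": 0, "gripper": 0},
    {"slide": [0, 0, 0], "turn": 0, "gripper": 0},
    {"slide": [0, 0, 0], "turn": 0, "gripper": 0},
    {"slide": [0, 0, 0], "turn": 0, "gripper": 0},
    {"slide": [0, 0, 0], "turn": 0, "gripper": 0}
  ]
}}

```text
time_s: 7.53
tcp_pos: [0.4369, 0.1633, 0.0575]
eef_rot: [-180.0, 0.1, -171.8]
contact_force: [1.0, -4.7, 6.9]
gripper_width: 0.0278
gripper_force: 30.0
```

Gripped: 27.8 mm at 30 N. The real tips sit roughly 20 mm above the reported TCP, which I'll calibrate by touching the bench later. Now I'll swing the lid open.

>>> {"api": "send_rows", "payload": {
  "moves": [
    {"slide": [-0.02, 0, -0.047], "turn": 0, "gripper": 0},
    {"slide": [-0.042, 0, -0.094], "turn": 0, "gripper": 0},
    {"slide": [-0.068, 0, -0.139], "turn": 0, "gripper": 0},
    {"slide": [-0.094, 0, -0.183], "turn": 0, "gripper": 0},
    {"slide": [-0.094, 0, -0.183], "turn": 0, "gripper": 0}
  ],
  "newtons": 35
}}

```text
time_s: 7.95
tcp_pos: [0.4502, 0.1652, 0.0848]
eef_rot: [-180.0, -0.1, -171.8]
contact_force: [-2.0, -2.6, 0.8]
gripper_width: 0.0275
gripper_force: 35.0
```

Run:
```python
from h import *
for a,b in((11.2,36),(36,61),(61,86),(86,110)): lidarc(a,np.linspace(a,b,6)[1:])
```

```text
16.2 [-0.053, 0, -0.075]
21.1 [-0.111, 0, -0.144]
26.1 [-0.176, 0, -0.209]
31.0 [-0.246, 0, -0.267]
36.0 [-0.321, 0, -0.320]
41.0 [-0.080, 0, -0.046]
46.0 [-0.163, 0, -0.085]
51.0 [-0.250, 0, -0.116]
56.0 [-0.338, 0, -0.140]
61.0 [-0.429, 0, -0.156]
66.0 [-0.092, 0, -0.008]
71.0 [-0.184, 0, -0.008]
76.0 [-0.275, 0, -0.000]
81.0 [-0.366, 0, 0.016]
86.0 [-0.455, 0, 0.040]
90.8 [-0.083, 0, 0.030]
95.6 [-0.163, 0, 0.067]
100.4 [-0.240, 0, 0.110]
105.2 [-0.313, 0, 0.160]
110.0 [-0.382, 0, 0.216]
```

>>> {"api": "send_rows", "payload": {
  "moves": [
    {"slide": [-0.053, 0, -0.075], "turn": 0, "gripper": 0},
    {"slide": [-0.111, 0, -0.144], "turn": 0, "gripper": 0},
    {"slide": [-0.176, 0, -0.209], "turn": 0, "gripper": 0},
    {"slide": [-0.246, 0, -0.267], "turn": 0, "gripper": 0},
    {"slide": [-0.321, 0, -0.32], "turn": 0, "gripper": 0}
  ]
}}

```text
time_s: 8.37
tcp_pos: [0.4961, 0.172, 0.1319]
eef_rot: [-180.0, -0.2, -171.8]
contact_force: [-4.8, 0.7, -4.1]
gripper_width: 0.0276
gripper_force: 35.0
```

>>> {"api": "send_rows", "payload": {
  "moves": [
    {"slide": [-0.08, 0, -0.046], "turn": 0, "gripper": 0},
    {"slide": [-0.163, 0, -0.085], "turn": 0, "gripper": 0},
    {"slide": [-0.25, 0, -0.116], "turn": 0, "gripper": 0},
    {"slide": [-0.338, 0, -0.14], "turn": 0, "gripper": 0},
    {"slide": [-0.429, 0, -0.156], "turn": 0, "gripper": 0}
  ]
}}

```text
time_s: 8.78
tcp_pos: [0.5612, 0.1816, 0.1567]
eef_rot: [180.0, -0.1, -171.8]
contact_force: [-6.6, -1.3, 5.7]
gripper_width: 0.0278
gripper_force: 35.0
```

>>> {"api": "send_rows", "payload": {
  "moves": [
    {"slide": [-0.092, 0, -0.008], "turn": 0, "gripper": 0},
    {"slide": [-0.184, 0, -0.008], "turn": 0, "gripper": 0},
    {"slide": [-0.275, 0, 0], "turn": 0, "gripper": 0},
    {"slide": [-0.366, 0, 0.016], "turn": 0, "gripper": 0},
    {"slide": [-0.455, 0, 0.04], "turn": 0, "gripper": 0}
  ]
}}

```text
time_s: 9.2
tcp_pos: [0.6314, 0.1922, 0.1526]
eef_rot: [180.0, 0.3, -171.7]
contact_force: [-2.1, -0.6, 10.4]
gripper_width: 0.0273
gripper_force: 35.0
```

Run:
```python
from h import *
s=get_state();print({k:np.round(s[k],3) for k in("tcp_pos","contact_force","gripper_force","gripper_width","joints","time_s")})
c=cap("side","s5")
```

```text
{'tcp_pos': array([0.631, 0.192, 0.153]), 'contact_force': array([-2.122, -0.584, 10.397]), 'gripper_force': np.float64(35.002), 'gripper_width': np.float64(0.027), 'joints': array([ 3.38650e+01,  2.07180e+01, -5.29500e+00,  7.70000e-02,
       -6.37340e+01, -1.15642e+02]), 'time_s': np.float64(9.2)}
```

View pics/s5.png

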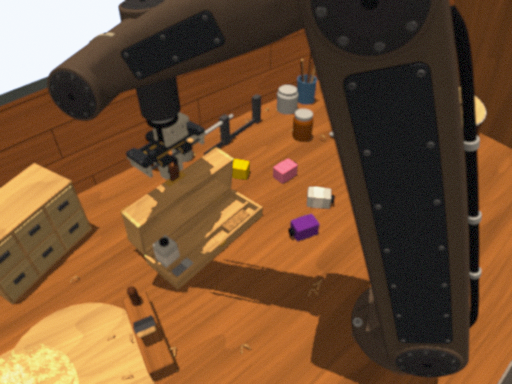

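The lid is up at about 86° with the tab held. One standing bottle is visible at (165,250), in the lane's +y end. I'll carry on to the stop.

>>> {"api": "send_rows", "payload": {
  "moves": [
    {"slide": [-0.083, 0, 0.03], "turn": 0, "gripper": 0},
    {"slide": [-0.163, 0, 0.067], "turn": 0, "gripper": 0},
    {"slide": [-0.24, 0, 0.11], "turn": 0, "gripper": 0},
    {"slide": [-0.313, 0, 0.16], "turn": 0, "gripper": 0},
    {"slide": [-0.36, 0, 0.2], "turn": 0, "gripper": 0}
  ]
}}

```text
time_s: 9.67
tcp_pos: [0.6884, 0.2006, 0.1241]
eef_rot: [179.9, 0.6, -171.7]
contact_force: [5.8, -0.7, 14.3]
gripper_width: 0.0277
gripper_force: 35.0
```

>>> {"api": "send_rows", "payload": {
  "moves": [
    {"slide": [-0.015, 0, 0.01], "turn": 0, "gripper": 0},
    {"slide": [-0.03, 0, 0.02], "turn": 0, "gripper": 0},
    {"slide": [-0.04, 0, 0.03], "turn": 0, "gripper": 0},
    {"slide": [-0.04, 0, 0.03], "turn": 0, "gripper": 0},
    {"slide": [-0.04, 0, 0.03], "turn": 0, "gripper": 0}
  ]
}}

```text
time_s: 10.08
tcp_pos: [0.694, 0.2015, 0.1196]
eef_rot: [179.9, 0.7, -171.7]
contact_force: [7.3, 0.5, 8.1]
gripper_width: 0.0276
gripper_force: 35.0
```

>>> {"api": "send_rows", "payload": {
  "moves": [
    {"slide": [-0.015, 0, 0.014], "turn": 0, "gripper": 0},
    {"slide": [-0.03, 0, 0.028], "turn": 0, "gripper": 0},
    {"slide": [-0.04, 0, 0.038], "turn": 0, "gripper": 0},
    {"slide": [-0.04, 0, 0.038], "turn": 0, "gripper": 0},
    {"slide": [-0.04, 0, 0.038], "turn": 0, "gripper": 0}
  ]
}}

```text
time_s: 10.5
tcp_pos: [0.7002, 0.2024, 0.1142]
eef_rot: [179.9, 0.7, -171.7]
contact_force: [9.6, -0.6, 9.2]
gripper_width: 0.0274
gripper_force: 35.0
```

Run:
```python
from h import *
c=cap("side");t=cap("top")
a=crop(c,110,290,110,290,3);b=crop(t,120,270,90,270,3)[:540,:260*1];cv2.imwrite("pics/s6.png",np.hstack([a,b]))
```

```text
(no output)
```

View pics/s6.png

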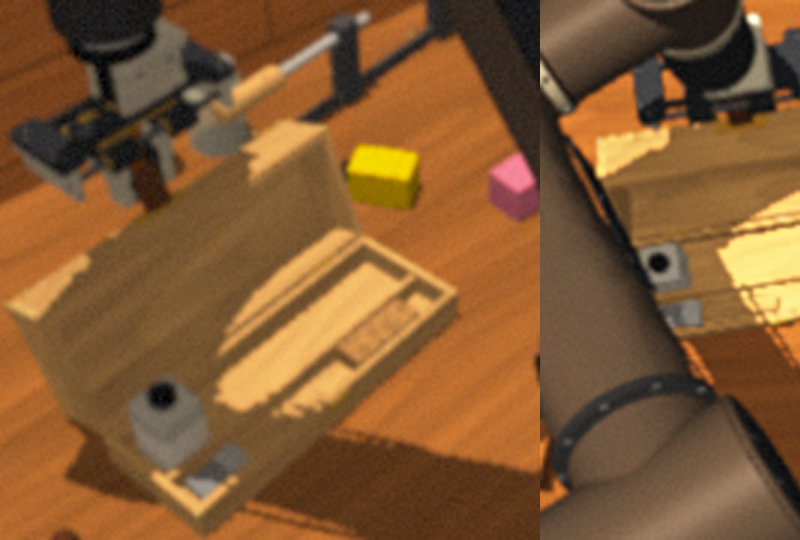

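```bash
cat >> h.py <<'E'
C=np.array([.5225,.175]);EX=np.array([.9898,.1426]);EY=np.array([-.1426,.9898])
def case(x,y,z): return np.array([*(C+EX*x+EY*y),z])
def lidp(th,x,y,z):
    a=np.radians(th); # about hinge; front up and over to back
    X=x*np.cos(a)+z*np.sin(a); Z=-x*np.sin(a)+z*np.cos(a)
    return case(.062+X,y,.036+Z)
E
python3 - <<'E'
from h import *
c=cap("side")
for th in(95,100,105,110,112): print(th,[np.round((proj(c,[lidp(th,*p)])[0]-110)*3) for p in((-.124,.168,0),(-.124,.168,.067),(-.124,-.168,0),(-.15,0,.058))])
print("tray back corners",[np.round((proj(c,[case(.062,y,.036)])[0]-110)*3) for y in(.168,-.168)],[np.round((proj(c,[case(-.062,y,.036)])[0]-110)*3) for y in(.168,-.168)])
E
```

```text
95 [array([ 64., 330.]), array([ 18., 296.]), array([352., 130.]), array([172., 175.])]
100 [array([ 57., 324.]), array([ 14., 296.]), array([344., 127.]), array([164., 175.])]
105 [array([ 50., 320.]), array([ 10., 298.]), array([336., 125.]), array([157., 176.])]
110 [array([ 43., 317.]), array([  7., 300.]), array([329., 123.]), array([151., 178.])]
112 [array([ 41., 316.]), array([  6., 301.]), array([326., 123.]), array([149., 179.])]
tray back corners [array([104., 431.]), array([366., 231.])] [array([198., 511.]), array([460., 287.])]
```

>>> {"api": "send_rows", "payload": {
  "moves": [
    {"slide": [-0.02, 0, 0.02], "turn": 0, "gripper": 0},
    {"slide": [-0.04, 0, 0.04], "turn": 0, "gripper": 0},
    {"slide": [-0.05, 0, 0.05], "turn": 0, "gripper": 0},
    {"slide": [-0.05, 0, 0.05], "turn": 0, "gripper": 0},
    {"slide": [-0.05, 0, 0.05], "turn": 0, "gripper": 0}
  ]
}}

```text
time_s: 11.07
tcp_pos: [0.7048, 0.203, 0.1097]
eef_rot: [179.9, 0.5, -171.7]
contact_force: [-10.6, -0.0, 30.4]
gripper_width: 0.0276
gripper_force: 35.0
```

Run:
```python
from h import *
c=cap("side")
g0=cv2.cvtColor(cv2.imread("pics/s6.png"),cv2.COLOR_BGR2GRAY)[:540,:540].astype(np.float32)
g1=cv2.cvtColor(crop(c,110,290,110,290,3),cv2.COLOR_BGR2GRAY).astype(np.float32)
for n,(x0,x1,y0,y1) in {"lid L":(0,90,270,380),"lid R":(240,345,110,200),"tray":(380,470,240,330)}.items():
    print(n,cv2.phaseCorrelate(g0[y0:y1,x0:x1],g1[y0:y1,x0:x1],cv2.createHanningWindow((x1-x0,y1-y0),cv2.CV_32F)))
```

```text
lid L ((-3.124749440880784, -0.5653196302261634), 0.2992201800699587)
lid R ((-0.5139882097062838, -0.3901037341783251), 0.24317112282960993)
tray ((-0.06572934051602886, -0.12190484541901014), 0.5901623665844953)
```

The lid is on its stop: the force jumped to 30 N and the lid edge no longer moved. Releasing, going up, and heading to a clear patch of bench between the bottles.

>>> {"api": "send_rows", "payload": {
  "moves": [
    {"slide": [0.03, 0, -0.03], "turn": 0, "gripper": 0},
    {"slide": [0.03, 0, -0.03], "turn": 0, "gripper": 0.8},
    {"slide": [0.03, 0, -0.03], "turn": 0, "gripper": 0.8},
    {"slide": [0.03, 0, -0.03], "turn": 0, "gripper": 0.8},
    {"slide": [0.03, 0, -0.03], "turn": 0, "gripper": 0.8}
  ]
}}

```text
time_s: 11.53
tcp_pos: [0.6971, 0.2012, 0.1055]
eef_rot: [-180.0, -0.1, -171.8]
contact_force: [0.8, 1.3, -0.1]
gripper_width: 0.0488
gripper_force: 0.0
```

>>> {"api": "send_rows", "payload": {
  "moves": [
    {"slide": [0, 0, -0.15], "turn": 0, "gripper": 0.8},
    {"slide": [0, 0, -0.35], "turn": 0, "gripper": 0.8},
    {"slide": [0, 0, -0.55], "turn": 0, "gripper": 0.8},
    {"slide": [0, 0, -0.75], "turn": 0, "gripper": 0.8},
    {"slide": [0, 0, -0.95], "turn": 0, "gripper": 0.8}
  ]
}}

```text
time_s: 11.95
tcp_pos: [0.6972, 0.2011, 0.2493]
eef_rot: [-180.0, -0.1, -171.8]
contact_force: [-0.0, -0.2, -0.1]
gripper_width: 0.0696
gripper_force: 0.0
```

>>> {"api": "send_rows", "payload": {
  "moves": [
    {"slide": [0.13, -0.18, 0], "turn": 0, "gripper": 0.3},
    {"slide": [0.26, -0.36, 0], "turn": 0, "gripper": 0.3},
    {"slide": [0.4, -0.54, 0], "turn": 0, "gripper": 0.3},
    {"slide": [0.53, -0.72, 0], "turn": 0, "gripper": 0.3},
    {"slide": [0.66, -0.9, 0], "turn": 0, "gripper": 0.3}
  ]
}}

```text
time_s: 12.37
tcp_pos: [0.6176, 0.0523, 0.248]
eef_rot: [-180.0, -0.1, -171.8]
contact_force: [1.3, -0.8, 0.3]
gripper_width: 0.0427
gripper_force: 0.0
```

>>> {"api": "send_rows", "payload": {
  "moves": [
    {"slide": [0.13, -0.18, 0], "turn": 0, "gripper": 0},
    {"slide": [0.26, -0.36, 0], "turn": 0, "gripper": 0},
    {"slide": [0.4, -0.54, 0], "turn": 0, "gripper": 0},
    {"slide": [0.53, -0.72, 0], "turn": 0, "gripper": 0},
    {"slide": [0.66, -0.9, 0], "turn": 0, "gripper": 0}
  ]
}}

```text
time_s: 12.78
tcp_pos: [0.5389, -0.0954, 0.2484]
eef_rot: [180.0, -0.1, -171.8]
contact_force: [0.7, -1.2, 0.9]
gripper_width: 0.0091
gripper_force: 0.0
```

>>> {"api": "send_rows", "payload": {
  "moves": [
    {"slide": [0.13, -0.18, 0], "turn": 0, "gripper": 0},
    {"slide": [0.26, -0.36, 0], "turn": 0, "gripper": 0},
    {"slide": [0.4, -0.54, 0], "turn": 0, "gripper": 0},
    {"slide": [0.53, -0.72, 0], "turn": 0, "gripper": 0},
    {"slide": [0.66, -0.9, 0], "turn": 0, "gripper": 0}
  ]
}}

```text
time_s: 13.2
tcp_pos: [0.4603, -0.2431, 0.2485]
eef_rot: [180.0, -0.0, -171.8]
contact_force: [1.0, -0.8, 0.4]
gripper_width: 0.0005
gripper_force: 0.0
```

Run:
```python
from h import *
t=cap("top");find("top","bottle1","row1");s=cap("side");find("side","bottle1","row1")
a=crop(s,110,270,140,290,3);b=crop(t,140,250,100,250,3);cv2.imwrite("pics/s7.png",np.hstack([a,b])[:,:800])
for th in(95,100,105,110,112): print(th,[np.round((proj(s,[lidp(th,*p)])[0]-(110,140))*3) for p in((-.124,.168,0),(-.124,.168,.067),(-.124,-.168,0),(-.15,0,.058))],[np.round((proj(t,[lidp(th,*p)])[0]-(140,100))*3+(480,0)) for p in((-.124,.168,0),(-.124,-.168,0),(-.166,0,.058))])
tgt([.45,-.28,.1],43.8)
```

```text
top bottle1 [(0.79, [0.402, -0.164, 0.05]), (0.62, [0.477, 0.256, 0.019]), (0.46, [0.459, -0.384, 0.045])]
top row1 [(0.53, [0.518, 0.294, 0.077])]
side bottle1 [(0.96, [0.667, -0.054, 0.04]), (0.78, [0.559, -0.156, 0.039]), (0.73, [0.407, -0.153, 0.04]), (0.71, [0.346, -0.029, 0.043]), (0.53, [0.454, -0.378, 0.044])]
side row1 [(0.78, [0.511, 0.307, 0.07])]
95 [array([ 64., 240.]), array([ 18., 206.]), array([352.,  40.]), array([172.,  85.])] [array([480., 181.]), array([777., 134.]), array([616.,  96.])]
100 [array([ 57., 234.]), array([ 14., 206.]), array([344.,  37.]), array([164.,  85.])] [array([479., 172.]), array([775., 125.]), array([615.,  86.])]
105 [array([ 50., 230.]), array([ 10., 208.]), array([336.,  35.]), array([157.,  86.])] [array([478., 163.]), array([774., 117.]), array([615.,  77.])]
110 [array([ 43., 227.]), array([  7., 210.]), array([329.,  33.]), array([151.,  88.])] [array([478., 155.]), array([773., 109.]), array([615.,  68.])]
112 [array([ 41., 226.]), array([  6., 211.]), array([326.,  33.]), array([149.,  89.])] [array([478., 152.]), array([772., 106.]), array([615.,  65.])]
slide [ 0.113 -0.243  0.99 ] turn -0.395 tcp [ 0.462 -0.242  0.249] [ 180.    -0.  -171.8] j6 -75.7 t 13.5
```

View pics/s7.png

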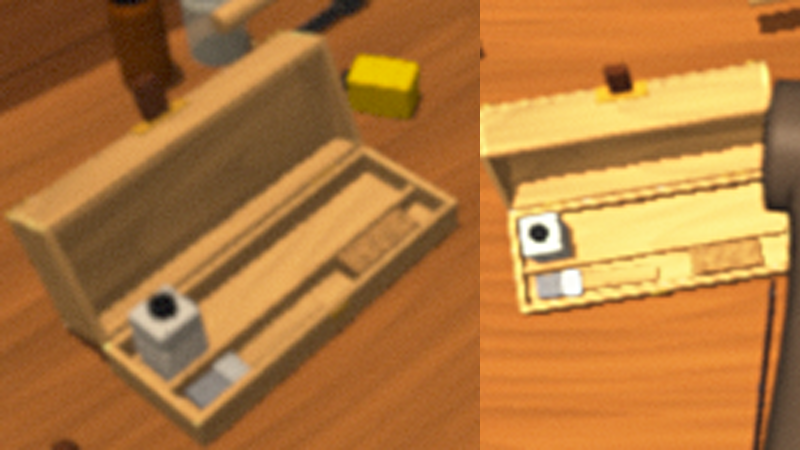

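The lid rests on its stop. The lane holds one bottle at its +y end; the rest is free. Now I'll touch the bench to find the tip offset, already turned for bottle A.

>>> {"api": "send_rows", "payload": {
  "moves": [
    {"slide": [0.02, -0.05, 0.2], "turn": -0.079, "gripper": 0},
    {"slide": [0.05, -0.1, 0.4], "turn": -0.158, "gripper": 0},
    {"slide": [0.08, -0.15, 0.6], "turn": -0.237, "gripper": 0},
    {"slide": [0.11, -0.2, 0.8], "turn": -0.316, "gripper": 0},
    {"slide": [0.11, -0.24, 1.0], "turn": -0.395, "gripper": 0}
  ]
}}

```text
time_s: 13.92
tcp_pos: [0.4503, -0.2793, 0.0976]
eef_rot: [-180.0, 0.0, -135.8]
contact_force: [0.2, 0.6, -0.1]
gripper_width: 0.0007
gripper_force: 0.0
```

>>> {"api": "send_rows", "payload": {
  "moves": [
    {"slide": [0, 0, 0.15], "turn": 0, "gripper": 0},
    {"slide": [0, 0, 0.3], "turn": 0, "gripper": 0},
    {"slide": [0, 0, 0.45], "turn": 0, "gripper": 0},
    {"slide": [0, 0, 0.55], "turn": 0, "gripper": 0},
    {"slide": [0, 0, 0.6], "turn": 0, "gripper": 0}
  ]
}}

```text
time_s: 14.33
tcp_pos: [0.4495, -0.2786, 0.0065]
eef_rot: [179.8, -0.1, -136.2]
contact_force: [-0.0, 0.4, 0.2]
gripper_width: 0.0006
gripper_force: 0.0
```

>>> {"api": "send_rows", "payload": {
  "moves": [
    {"slide": [0, 0, 0.01], "turn": 0, "gripper": 0},
    {"slide": [0, 0, 0.02], "turn": 0, "gripper": 0},
    {"slide": [0, 0, 0.03], "turn": 0, "gripper": 0},
    {"slide": [0, 0, 0.03], "turn": 0, "gripper": 0},
    {"slide": [0, 0, 0.03], "turn": 0, "gripper": 0}
  ]
}}

```text
time_s: 14.75
tcp_pos: [0.4509, -0.2801, 0.0052]
eef_rot: [-179.9, 0.0, -136.2]
contact_force: [0.0, 0.9, 0.3]
gripper_width: 0.0003
gripper_force: 0.0
```

>>> {"api": "send_rows", "payload": {
  "moves": [
    {"slide": [0, 0, 0.01], "turn": 0, "gripper": 0},
    {"slide": [0, 0, 0.02], "turn": 0, "gripper": 0},
    {"slide": [0, 0, 0.03], "turn": 0, "gripper": 0},
    {"slide": [0, 0, 0.03], "turn": 0, "gripper": 0},
    {"slide": [0, 0, 0.03], "turn": 0, "gripper": 0}
  ]
}}

```text
time_s: 15.17
tcp_pos: [0.4501, -0.28, -0.0002]
eef_rot: [180.0, -0.0, -136.2]
contact_force: [-0.9, -0.7, 0.1]
gripper_width: 0.0006
gripper_force: 0.0
```

>>> {"api": "send_rows", "payload": {
  "moves": [
    {"slide": [0, 0, 0.01], "turn": 0, "gripper": 0},
    {"slide": [0, 0, 0.02], "turn": 0, "gripper": 0},
    {"slide": [0, 0, 0.03], "turn": 0, "gripper": 0},
    {"slide": [0, 0, 0.04], "turn": 0, "gripper": 0},
    {"slide": [0, 0, 0.04], "turn": 0, "gripper": 0}
  ]
}}

```text
time_s: 15.58
tcp_pos: [0.45, -0.2799, -0.0065]
eef_rot: [180.0, -0.0, -136.2]
contact_force: [-0.8, 0.2, -0.5]
gripper_width: 0.0004
gripper_force: 0.0
```

>>> {"api": "send_rows", "payload": {
  "moves": [
    {"slide": [0, 0, 0.01], "turn": 0, "gripper": 0},
    {"slide": [0, 0, 0.02], "turn": 0, "gripper": 0},
    {"slide": [0, 0, 0.02], "turn": 0, "gripper": 0},
    {"slide": [0, 0, 0.02], "turn": 0, "gripper": 0},
    {"slide": [0, 0, 0.02], "turn": 0, "gripper": 0}
  ]
}}

```text
time_s: 16.0
tcp_pos: [0.4503, -0.28, -0.0091]
eef_rot: [-180.0, -0.0, -136.2]
contact_force: [-0.7, -0.3, 0.2]
gripper_width: 0.0007
gripper_force: 0.0
```

>>> {"api": "send_rows", "payload": {
  "moves": [
    {"slide": [0, 0, 0.01], "turn": 0, "gripper": 0},
    {"slide": [0, 0, 0.02], "turn": 0, "gripper": 0},
    {"slide": [0, 0, 0.03], "turn": 0, "gripper": 0},
    {"slide": [0, 0, 0.04], "turn": 0, "gripper": 0},
    {"slide": [0, 0, 0.04], "turn": 0, "gripper": 0}
  ]
}}

```text
time_s: 16.42
tcp_pos: [0.45, -0.2799, -0.0155]
eef_rot: [180.0, -0.0, -136.2]
contact_force: [-0.3, -0.4, 0.3]
gripper_width: 0.0005
gripper_force: 0.0
```

>>> {"api": "send_rows", "payload": {
  "moves": [
    {"slide": [0, 0, 0.01], "turn": 0, "gripper": 0},
    {"slide": [0, 0, 0.02], "turn": 0, "gripper": 0},
    {"slide": [0, 0, 0.02], "turn": 0, "gripper": 0},
    {"slide": [0, 0, 0.02], "turn": 0, "gripper": 0},
    {"slide": [0, 0, 0.02], "turn": 0, "gripper": 0}
  ]
}}

```text
time_s: 16.83
tcp_pos: [0.4502, -0.28, -0.0181]
eef_rot: [-180.0, -0.0, -136.2]
contact_force: [-0.4, 0.2, 0.3]
gripper_width: 0.0005
gripper_force: 0.0
```

>>> {"api": "send_rows", "payload": {
  "moves": [
    {"slide": [0, 0, 0.01], "turn": 0, "gripper": 0},
    {"slide": [0, 0, 0.02], "turn": 0, "gripper": 0},
    {"slide": [0, 0, 0.03], "turn": 0, "gripper": 0},
    {"slide": [0, 0, 0.03], "turn": 0, "gripper": 0},
    {"slide": [0, 0, 0.03], "turn": 0, "gripper": 0}
  ]
}}

```text
time_s: 17.25
tcp_pos: [0.4501, -0.28, -0.0228]
eef_rot: [180.0, -0.0, -136.2]
contact_force: [0.1, 0.4, 0.0]
gripper_width: 0.0004
gripper_force: 0.0
```

>>> {"api": "send_rows", "payload": {
  "moves": [
    {"slide": [0, 0, 0.01], "turn": 0, "gripper": 0},
    {"slide": [0, 0, 0.02], "turn": 0, "gripper": 0},
    {"slide": [0, 0, 0.02], "turn": 0, "gripper": 0},
    {"slide": [0, 0, 0.02], "turn": 0, "gripper": 0},
    {"slide": [0, 0, 0.02], "turn": 0, "gripper": 0}
  ]
}}

```text
time_s: 17.67
tcp_pos: [0.4502, -0.28, -0.0257]
eef_rot: [180.0, -0.0, -136.2]
contact_force: [-0.2, -0.3, 0.5]
gripper_width: 0.0003
gripper_force: 0.0
```

>>> {"api": "send_rows", "payload": {
  "moves": [
    {"slide": [0, 0, 0.01], "turn": 0, "gripper": 0},
    {"slide": [0, 0, 0.02], "turn": 0, "gripper": 0},
    {"slide": [0, 0, 0.02], "turn": 0, "gripper": 0},
    {"slide": [0, 0, 0.02], "turn": 0, "gripper": 0},
    {"slide": [0, 0, 0.02], "turn": 0, "gripper": 0}
  ]
}}

```text
time_s: 18.08
tcp_pos: [0.4505, -0.2801, -0.0275]
eef_rot: [-180.0, 0.0, -136.2]
contact_force: [-4.2, 2.3, 14.5]
gripper_width: 0.0007
gripper_force: 6.9
```

>>> {"api": "send_rows", "payload": {
  "moves": [
    {"slide": [0, 0, 0.01], "turn": 0, "gripper": 0},
    {"slide": [0, 0, 0.02], "turn": 0, "gripper": 0},
    {"slide": [0, 0, 0.02], "turn": 0, "gripper": 0},
    {"slide": [0, 0, 0.02], "turn": 0, "gripper": 0},
    {"slide": [0, 0, 0.02], "turn": 0, "gripper": 0}
  ]
}}

```text
time_s: 18.5
tcp_pos: [0.4506, -0.2801, -0.0278]
eef_rot: [-179.9, 0.0, -136.2]
contact_force: [-12.2, 11.2, 48.6]
gripper_width: 0.0002
gripper_force: 24.1
```

The bench is touched at a reported z of -0.027, so the true tip is about 27 mm above the reported TCP (grasp point +46 mm). Raise, open and refit bottle A.

>>> {"api": "send_rows", "payload": {
  "moves": [
    {"slide": [0, 0, -0.1], "turn": 0, "gripper": 0},
    {"slide": [0, 0, -0.3], "turn": 0, "gripper": 0.75},
    {"slide": [0, 0, -0.5], "turn": 0, "gripper": 0.75},
    {"slide": [0, 0, -0.7], "turn": 0, "gripper": 0.75},
    {"slide": [0, 0, -0.7], "turn": 0, "gripper": 0.75}
  ]
}}

```text
time_s: 18.92
tcp_pos: [0.4538, -0.2813, 0.0792]
eef_rot: [-179.5, 0.2, -136.2]
contact_force: [0.8, 0.0, 0.2]
gripper_width: 0.0213
gripper_force: 0.0
```

```bash
cat >> h.py <<'E'
def whites(t,z=.046):
    hsv=cv2.cvtColor(t["img"],cv2.COLOR_RGB2HSV)
    m=((hsv[:,:,1]<60)&(hsv[:,:,2]>150)).astype(np.uint8)
    n,l,st,ce=cv2.connectedComponentsWithStats(m)
    for i in range(1,n):
        if 40<st[i,4]<600 and 130<st[i,1]<300 and 130<st[i,0]<400:
            w=np.array([onz(t,p,z)[:2]*1000 for p in np.argwhere(l==i)[:,::-1]],np.float32)
            print(np.round(ce[i]),st[i,4],cv2.minAreaRect(w),w.mean(0))
E
python3 - <<'E'
from h import *
t=cap("top");whites(t)
tgt([.392,-.178,.075],43.8)
E
```

```text
[160. 178.] 148 ((529.455078125, 307.4234313964844), (48.10593795776367, 48.966773986816406), 8.705437660217285) [529.05774 307.04398]
[401. 189.] 41 ((474.6496887207031, -562.0606689453125), (12.440959930419922, 99.60476684570312), 48.179771423339844) [ 477.96814 -563.7856 ]
[166. 194.] 112 ((470.77227783203125, 283.79998779296875), (50.7834358215332, 28.764862060546875), 89.24087524414062) [469.75046 282.64047]
[356. 199.] 63 ((445.852294921875, -401.5978088378906), (19.118064880371094, 57.59524154663086), 24.376657485961914) [ 444.5513 -395.9175]
[397. 231.] 41 ((324.5143127441406, -539.581787109375), (94.9072036743164, 11.62051773071289), 24.37332534790039) [ 324.3473 -538.9203]
slide [-0.182  0.774  0.007] turn -0.0 tcp [ 0.453 -0.281  0.077] [-179.7    0.2 -136.2] j6 -35.6 t 19.0
```

>>> {"api": "send_rows", "payload": {
  "moves": [
    {"slide": [-0.05, 0.19, 0], "turn": 0, "gripper": 0.75},
    {"slide": [-0.09, 0.38, 0], "turn": 0, "gripper": 0.75},
    {"slide": [-0.14, 0.57, 0], "turn": 0, "gripper": 0.75},
    {"slide": [-0.18, 0.77, 0], "turn": 0, "gripper": 0.75},
    {"slide": [-0.18, 0.77, 0], "turn": 0, "gripper": 0.75}
  ]
}}

```text
time_s: 19.38
tcp_pos: [0.3859, -0.1753, 0.0723]
eef_rot: [179.9, -0.0, -136.2]
contact_force: [-0.6, -1.2, -0.4]
gripper_width: 0.0585
gripper_force: 0.0
```

Run:
```python
from h import *
s=cap("side");find("side","bottle1");t=cap("top");find("top","bottle1");whites(t)
tgt([.392,-.178,-.022],43.8)
```

```text
side bottle1 [(0.93, [0.668, -0.054, 0.042]), (0.71, [0.347, -0.03, 0.043]), (0.63, [0.559, -0.157, 0.038]), (0.57, [0.405, -0.152, 0.039]), (0.57, [0.455, -0.379, 0.048])]
top bottle1 [(0.76, [0.674, -0.06, 0.043]), (0.68, [0.57, -0.17, 0.044]), (0.54, [0.467, -0.39, 0.045])]
[372. 166.] 139 ((560.9493408203125, -458.8175964355469), (103.13662719726562, 18.02399253845215), 9.053141593933105) [ 561.0121  -458.71167]
[160. 178.] 146 ((529.4174194335938, 307.66943359375), (48.10593795776367, 48.468994140625), 8.705437660217285) [529.062   307.25186]
[356. 193.] 251 ((463.6979064941406, -394.941162109375), (45.486244201660156, 70.55552673339844), 43.101829528808594) [ 463.37003 -394.39896]
[166. 194.] 112 ((470.77227783203125, 283.79998779296875), (50.7834358215332, 28.764862060546875), 89.24087524414062) [469.78506 282.83344]
slide [-0.008 -0.007  0.635] turn -0.0 tcp [ 0.39  -0.178  0.073] [-180.     0.  -136.2] j6 -48.3 t 19.6
```

Side view still sees A in place at (0.405,-0.152). Descend and grip lightly.

>>> {"api": "send_rows", "payload": {
  "moves": [
    {"slide": [0, 0, 0.14], "turn": 0, "gripper": 0.75},
    {"slide": [0, 0, 0.28], "turn": 0, "gripper": 0.75},
    {"slide": [0, 0, 0.42], "turn": 0, "gripper": 0.75},
    {"slide": [0, 0, 0.55], "turn": 0, "gripper": 0.75},
    {"slide": [0, 0, 0.63], "turn": 0, "gripper": 0.75}
  ]
}}

```text
time_s: 20.0
tcp_pos: [0.3892, -0.1787, -0.0233]
eef_rot: [179.9, -0.1, -136.3]
contact_force: [-0.2, 1.1, -0.1]
gripper_width: 0.0658
gripper_force: 0.0
```

>>> {"api": "send_rows", "payload": {
  "moves": [
    {"slide": [0, 0, 0], "turn": 0, "gripper": 0.2},
    {"slide": [0, 0, 0], "turn": 0, "gripper": 0.2},
    {"slide": [0, 0, 0], "turn": 0, "gripper": 0.2},
    {"slide": [0, 0, 0], "turn": 0, "gripper": 0.2},
    {"slide": [0, 0, 0], "turn": 0, "gripper": 0.2}
  ],
  "newtons": 8
}}

```text
time_s: 20.42
tcp_pos: [0.3904, -0.178, -0.0204]
eef_rot: [-179.9, 0.1, -136.3]
contact_force: [-0.4, 0.3, -1.7]
gripper_width: 0.0468
gripper_force: 7.9
```

Run:
```python
from h import *
def tip(d,h,bs):  # slides: tool x toward cap, z down; bottle turned up about its lower bottom edge
    r=np.hypot(d,h);a0=np.arctan2(h,d);prev=0
    for k in range(0,len(bs),5):
        P=lambda b:np.array([r*np.cos(a0+np.radians(b)),r*np.sin(a0+np.radians(b))])
        s=P(bs[k-1]) if k else P(0)
        for b in bs[k:k+5]: q=(P(b)-s)/150; print(b,"[%.3f, 0, %.3f]"%(q[0],-q[1]))
tip(59,24,[9,18,27,36,45,54,63,72,81,90])
s=get_state();print({k:np.round(s[k],3) for k in("tcp_pos","contact_force","gripper_force","gripper_width","time_s")})
```

```text
9 [-0.030, 0, -0.060]
18 [-0.069, 0, -0.114]
27 [-0.116, 0, -0.161]
36 [-0.169, 0, -0.201]
45 [-0.228, 0, -0.231]
54 [-0.063, 0, -0.021]
63 [-0.129, 0, -0.032]
72 [-0.196, 0, -0.032]
81 [-0.261, 0, -0.022]
90 [-0.325, 0, -0.002]
{'tcp_pos': array([ 0.39 , -0.178, -0.02 ]), 'contact_force': array([-0.379,  0.308, -1.717]), 'gripper_force': np.float64(7.921), 'gripper_width': np.float64(0.047), 'time_s': np.float64(20.417)}
```

>>> {"api": "send_rows", "payload": {
  "moves": [
    {"slide": [-0.03, 0, -0.06], "turn": 0, "gripper": 0.2},
    {"slide": [-0.069, 0, -0.114], "turn": 0, "gripper": 0.2},
    {"slide": [-0.116, 0, -0.161], "turn": 0, "gripper": 0.2},
    {"slide": [-0.169, 0, -0.2], "turn": 0, "gripper": 0.2},
    {"slide": [-0.228, 0, -0.23], "turn": 0, "gripper": 0.2}
  ],
  "newtons": 6
}}

```text
time_s: 20.83
tcp_pos: [0.4153, -0.1538, 0.0144]
eef_rot: [-180.0, 0.1, -136.2]
contact_force: [-0.3, -0.3, -1.5]
gripper_width: 0.0462
gripper_force: 6.0
```

>>> {"api": "send_rows", "payload": {
  "moves": [
    {"slide": [-0.063, 0, -0.02], "turn": 0, "gripper": 0.2},
    {"slide": [-0.129, 0, -0.03], "turn": 0, "gripper": 0.2},
    {"slide": [-0.196, 0, -0.03], "turn": 0, "gripper": 0.2},
    {"slide": [-0.261, 0, -0.02], "turn": 0, "gripper": 0.2},
    {"slide": [-0.325, 0, 0], "turn": 0, "gripper": 0.2}
  ]
}}

```text
time_s: 21.25
tcp_pos: [0.4506, -0.1197, 0.0131]
eef_rot: [-180.0, 0.0, -136.2]
contact_force: [1.2, 0.6, -1.0]
gripper_width: 0.0462
gripper_force: 6.0
```

Run:
```python
from h import *
s=cap("side");find("side","bottle1","row1")
st=get_state();print({k:np.round(st[k],3) for k in("tcp_pos","contact_force","gripper_force","gripper_width","time_s")})
tc=st["tcp_pos"]
u,v=proj(s,[tc+[0,0,.046]])[0].astype(int);print(u,v)
cv2.imwrite("pics/A.png",crop(s,u-50,u+50,v-40,v+40,6))
```

```text
side bottle1 [(0.82, [0.346, -0.032, 0.044]), (0.78, [0.563, -0.146, 0.042]), (0.71, [0.669, -0.054, 0.04]), (0.66, [0.47, -0.082, 0.038]), (0.42, [0.645, 0.204, 0.067]), (0.35, [0.616, 0.195, 0.038])]
side row1 [(0.77, [0.51, 0.307, 0.072])]
{'tcp_pos': array([ 0.45 , -0.12 ,  0.013]), 'contact_force': array([-0.123,  0.029, -1.034]), 'gripper_force': np.float64(6.0), 'gripper_width': np.float64(0.046), 'time_s': np.float64(21.4)}
301 187
```

View pics/A.png

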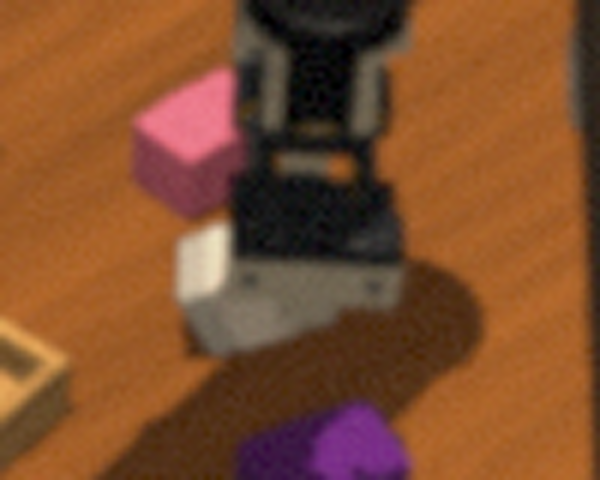

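The bottle is still close to lying: its white end is at (205,265) in the crop, left of the hand. It was held without turning between the pads. I'll raise it and slacken to 3 N so that gravity swings it.

>>> {"api": "send_rows", "payload": {
  "moves": [
    {"slide": [0, 0, -0.2], "turn": 0, "gripper": 0.2},
    {"slide": [0, 0, -0.3], "turn": 0, "gripper": 0.2},
    {"slide": [0, 0, -0.3], "turn": 0, "gripper": 0.2},
    {"slide": [0, 0, -0.3], "turn": 0, "gripper": 0.2},
    {"slide": [0, 0, -0.3], "turn": 0, "gripper": 0.2}
  ],
  "newtons": 3
}}

```text
time_s: 21.82
tcp_pos: [0.4489, -0.1207, 0.0576]
eef_rot: [179.9, -0.0, -136.3]
contact_force: [0.4, -0.1, -1.7]
gripper_width: 0.0457
gripper_force: 3.0
```

```bash
cat >> h.py <<'E'
def held(s,tc,d=59):
    """compare bright low-saturation blob near the held bottle with model projections for tilts (0 lying..90 upright)"""
    hsv=cv2.cvtColor(s["img"],cv2.COLOR_RGB2HSV)
    g=tc+[0,0,.046]; u,v=proj(s,[g])[0].astype(int)
    m=((hsv[:,:,1]<75)&(hsv[:,:,2]>70)).astype(np.uint8)
    print("grasp px",u,v)
    sub=m[v-16:v+40,u-36:u+36]
    print("\n".join("".join("#" if q else "." for q in r[::1]) for r in sub[::2]))
def tiltpts(s,tc,ux,beta,d=59):
    g=tc+[0,0,.046];b=np.radians(beta);ax=np.array([*(np.array(ux)*np.cos(b)),np.sin(b)])
    n=np.array([*(-np.array(ux)*np.sin(b)),np.cos(b)])
    w=np.cross(ax,n)
    return proj(s,[g-ax*d+n*i*.023+w*j*.023 for i in(-1,1) for j in(-1,1)])
E
python3 - <<'E'
from h import *
s=cap("side");tc=get_state()["tcp_pos"];print(tc);held(s,tc)
u,v=proj(s,[tc+[0,0,.046]])[0].astype(int)
for b in(0,30,60,90): print(b,np.round(tiltpts(s,tc,(-.722,-.692),b,.059)-[u-36,v-16]).astype(int).tolist())
E
```

```text
[ 0.44871442 -0.12067191  0.05741561]
grasp px 303 176
..................................#.....................................
..................................###.#.................................
......................................#.................................
........................................................................
........................................................................
........................................................................
........................................................................
........................................................................
.....................###................................................
..................#####################.................................
................###################################.....................
................###################################.....................
................############################.######.....................
................##################.########.............................
................#######
[... 472 characters left out ...]
...............
........................................................................
........................................................................
........................................................................
........................................................................
........................................................................
........................................................................
........................................................................
0 [[16, 16], [15, 26], [16, 4], [16, 14]]
30 [[22, 23], [21, 33], [15, 12], [14, 23]]
60 [[31, 27], [31, 37], [19, 20], [18, 31]]
90 [[42, 26], [42, 37], [27, 25], [27, 36]]
```

Now about 35° tilted. I'll shake it gently up and down at 3 N.

>>> {"api": "send_rows", "payload": {
  "moves": [
    {"slide": [0, 0, -0.25], "turn": 0, "gripper": 0.2},
    {"slide": [0, 0, 0], "turn": 0, "gripper": 0.2},
    {"slide": [0, 0, -0.25], "turn": 0, "gripper": 0.2},
    {"slide": [0, 0, 0], "turn": 0, "gripper": 0.2},
    {"slide": [0, 0, -0.25], "turn": 0, "gripper": 0.2}
  ]
}}

```text
time_s: 22.28
tcp_pos: [0.4423, -0.1204, 0.0801]
eef_rot: [179.1, -1.0, -136.4]
contact_force: [-1.5, 0.3, -6.5]
gripper_width: 0.0458
gripper_force: 3.0
```

>>> {"api": "send_rows", "payload": {
  "moves": [
    {"slide": [0, 0, 0.25], "turn": 0, "gripper": 0.2},
    {"slide": [0, 0, 0], "turn": 0, "gripper": 0.2},
    {"slide": [0, 0, 0.25], "turn": 0, "gripper": 0.2},
    {"slide": [0, 0, 0], "turn": 0, "gripper": 0.2},
    {"slide": [0, 0, 0], "turn": 0, "gripper": 0.2}
  ]
}}

```text
time_s: 22.7
tcp_pos: [0.4496, -0.1211, 0.0946]
eef_rot: [179.8, -0.4, -136.2]
contact_force: [2.7, -0.4, 0.3]
gripper_width: 0.0459
gripper_force: 3.0
```

Run:
```python
from h import *
s=cap("side");tc=get_state()["tcp_pos"];print(tc);held(s,tc)
u,v=proj(s,[tc+[0,0,.046]])[0].astype(int)
for b in(0,30,60,90): print(b,np.round(tiltpts(s,tc,(-.722,-.692),b,.059)-[u-36,v-16]).astype(int).tolist())
```

```text
[ 0.45009418 -0.12080729  0.09496482]
grasp px 303 166
....................................#..#................................
...................................#####................................
........................................................................
........................................................................
........................................................................
........................................................................
........................................................................
........................................................................
.........................#..............................................
.........................############################...................
........................#############################...................
.........................#.##########################...................
..........................###################...........................
..........................#############.#####...........................
.......................
[... 472 characters left out ...]
...............
...........................###########..................................
................................#####...................................
........................................................................
........................................................................
........................................................................
........................................................................
........................................................................
0 [[16, 16], [15, 26], [17, 3], [16, 14]]
30 [[22, 23], [22, 34], [15, 12], [14, 23]]
60 [[32, 27], [32, 38], [19, 20], [18, 31]]
90 [[43, 27], [43, 37], [27, 26], [27, 36]]
```

It has swung to about 65° and slipped down slightly. Lower it onto the bench while drawing back over the bottom edge, so that it rights itself flat.

>>> {"api": "send_rows", "payload": {
  "moves": [
    {"slide": [0, 0, 0.1], "turn": 0, "gripper": 0.2},
    {"slide": [0, 0, 0.2], "turn": 0, "gripper": 0.2},
    {"slide": [0, 0, 0.3], "turn": 0, "gripper": 0.2},
    {"slide": [0, 0, 0.36], "turn": 0, "gripper": 0.2},
    {"slide": [0, 0, 0.4], "turn": 0, "gripper": 0.2}
  ]
}}

```text
time_s: 23.17
tcp_pos: [0.4504, -0.1208, 0.0355]
eef_rot: [-179.9, 0.0, -136.2]
contact_force: [1.9, -2.4, 4.6]
gripper_width: 0.0459
gripper_force: 3.0
```

>>> {"api": "send_rows", "payload": {
  "moves": [
    {"slide": [-0.02, 0, 0.03], "turn": 0, "gripper": 0.2},
    {"slide": [-0.05, 0, 0.06], "turn": 0, "gripper": 0.2},
    {"slide": [-0.08, 0, 0.09], "turn": 0, "gripper": 0.2},
    {"slide": [-0.11, 0, 0.11], "turn": 0, "gripper": 0.2},
    {"slide": [-0.14, 0, 0.12], "turn": 0, "gripper": 0.2}
  ]
}}

```text
time_s: 23.58
tcp_pos: [0.4658, -0.1055, 0.0178]
eef_rot: [-180.0, 0.0, -136.2]
contact_force: [2.2, -1.5, 2.3]
gripper_width: 0.0466
gripper_force: 3.0
```

Run:
```python
from h import *
s=cap("side");tc=get_state()["tcp_pos"];print(tc);held(s,tc)
u,v=proj(s,[tc+[0,0,.046]])[0].astype(int)
for b in(60,90): print(b,np.round(tiltpts(s,tc,(-.722,-.692),b,tc[2]+.046)-[u-36,v-16]).astype(int).tolist())
```

```text
[ 0.46593123 -0.10519288  0.01757745]
grasp px 294 185
........................................................................
..................................##...#................................
..................................#####.................................
........................................................................
........................................................................
........................................................................
........................................................................
........................................................................
........................................................................
........................................................................
........................######.#######.####..#..........................
........................##############.############.....................
.........................#.#################.#####......................
............................################.#...#......................
.......................
[... 386 characters left out ...]
............................
........................................................................
........................................................................
........................................................................
........................................................................
........................................................................
........................................................................
........................................................................
........................................................................
60 [[31, 27], [31, 38], [19, 21], [18, 32]]
90 [[42, 27], [42, 38], [28, 26], [27, 37]]
```

Upright: its bottom edge at (27,36)-(41,37) matches the 90° model exactly. Firm up the grip and lift towards the lane.

>>> {"api": "send_rows", "payload": {
  "moves": [
    {"slide": [0, 0, 0], "turn": 0, "gripper": 0.2},
    {"slide": [0, 0, 0], "turn": 0, "gripper": 0.2},
    {"slide": [0, 0, -0.1], "turn": 0, "gripper": 0.2},
    {"slide": [0, 0, -0.25], "turn": 0, "gripper": 0.2},
    {"slide": [0, 0, -0.4], "turn": 0, "gripper": 0.2}
  ],
  "newtons": 25
}}

```text
time_s: 24.05
tcp_pos: [0.4618, -0.1062, 0.077]
eef_rot: [179.8, -0.2, -136.3]
contact_force: [0.3, 0.0, -2.4]
gripper_width: 0.0457
gripper_force: 24.9
```

>>> {"api": "send_rows", "payload": {
  "moves": [
    {"slide": [-0.16, 0.1, -0.15], "turn": 0.08, "gripper": 0.2},
    {"slide": [-0.34, 0.2, -0.27], "turn": 0.16, "gripper": 0.2},
    {"slide": [-0.5, 0.3, -0.27], "turn": 0.24, "gripper": 0.2},
    {"slide": [-0.68, 0.4, -0.27], "turn": 0.32, "gripper": 0.2},
    {"slide": [-0.84, 0.5, -0.27], "turn": 0.395, "gripper": 0.2}
  ]
}}

```text
time_s: 24.47
tcp_pos: [0.5025, 0.0363, 0.1179]
eef_rot: [180.0, -0.1, -172.2]
contact_force: [-0.1, -0.9, -1.9]
gripper_width: 0.0459
gripper_force: 24.9
```

>>> {"api": "send_rows", "payload": {
  "moves": [
    {"slide": [-0.08, 0.18, 0], "turn": 0, "gripper": 0.2},
    {"slide": [-0.16, 0.36, 0], "turn": 0, "gripper": 0.2},
    {"slide": [-0.24, 0.54, 0], "turn": 0, "gripper": 0.2},
    {"slide": [-0.32, 0.72, 0], "turn": 0, "gripper": 0.2},
    {"slide": [-0.4, 0.9, 0], "turn": 0, "gripper": 0.2}
  ]
}}

```text
time_s: 24.88
tcp_pos: [0.5422, 0.1779, 0.1171]
eef_rot: [-179.9, -0.2, -171.8]
contact_force: [-0.4, 1.2, -1.2]
gripper_width: 0.0459
gripper_force: 24.9
```

Run:
```python
from h import *
s=cap("side");st=get_state();tc=st["tcp_pos"];print(tc,st["gripper_width"],st["gripper_force"],st["contact_force"]);held(s,tc)
u,v=proj(s,[tc+[0,0,.046]])[0].astype(int)
for b in(90,): print(b,np.round(tiltpts(s,tc,(-.99,-.1426),b,.0636)-[u-36,v-16]).astype(int).tolist())
tgt([*case(.023,0,0)[:2],.05],8.2)
```

```text
[0.54467794 0.1822573  0.11720456] 0.04537499217762688 24.887172281742096 [ 4.27064804  3.56936944 -0.32654217]
grasp px 194 192
............................................###.........................
.................................................####...................
................................................#.#.....................
.................................................#.#....................
.................................................###....................
#................................................#.#....................
.##.........................................########....................
..####......................................#########...................
.....####.................................#########.....................
.......#.###..............#.......#################.....................
.........######.######....####.###################......................
..............#######......###.##.#################.....................
................#####......####.#.#################.....................
...................##.
[... 532 characters left out ...]
.............................
........................................................................
........................................................................
........................................................................
........................................................................
........................................................................
........................................................................
........................................................................
90 [[52, 33], [39, 42], [40, 25], [27, 34]]
slide [-0.001 -0.027  0.448] turn 0.001 tcp [0.545 0.182 0.117] [-1.800e+02 -1.000e-01 -1.717e+02] j6 -119.7 t 24.9
```

>>> {"api": "send_rows", "payload": {
  "moves": [
    {"slide": [0.01, -0.02, 0.1], "turn": 0, "gripper": 0.2},
    {"slide": [0.01, -0.02, 0.22], "turn": 0, "gripper": 0.2},
    {"slide": [0.01, -0.02, 0.34], "turn": 0, "gripper": 0.2},
    {"slide": [0.01, -0.02, 0.44], "turn": 0, "gripper": 0.2},
    {"slide": [0.01, -0.02, 0.5], "turn": 0, "gripper": 0.2}
  ]
}}

```text
time_s: 25.35
tcp_pos: [0.5403, 0.1727, 0.0406]
eef_rot: [-179.9, -0.3, -171.9]
contact_force: [-0.4, 0.1, -1.6]
gripper_width: 0.046
gripper_force: 24.9
```

>>> {"api": "send_rows", "payload": {
  "moves": [
    {"slide": [0, 0, 0.02], "turn": 0, "gripper": 0.2},
    {"slide": [0, 0, 0.04], "turn": 0, "gripper": 0.2},
    {"slide": [0, 0, 0.05], "turn": 0, "gripper": 0.2},
    {"slide": [0, 0, 0.06], "turn": 0, "gripper": 0.2},
    {"slide": [0, 0, 0.06], "turn": 0, "gripper": 0.2}
  ]
}}

```text
time_s: 25.77
tcp_pos: [0.5433, 0.1744, 0.0348]
eef_rot: [180.0, 0.0, -171.8]
contact_force: [0.4, 0.7, -2.0]
gripper_width: 0.046
gripper_force: 24.9
```

>>> {"api": "send_rows", "payload": {
  "moves": [
    {"slide": [0, 0, 0.015], "turn": 0, "gripper": 0.2},
    {"slide": [0, 0, 0.03], "turn": 0, "gripper": 0.2},
    {"slide": [0, 0, 0.04], "turn": 0, "gripper": 0.2},
    {"slide": [0, 0, 0.04], "turn": 0, "gripper": 0.2},
    {"slide": [0, 0, 0.04], "turn": 0, "gripper": 0.2}
  ],
  "newtons": 8
}}

```text
time_s: 26.18
tcp_pos: [0.5431, 0.1742, 0.0283]
eef_rot: [-180.0, -0.0, -171.8]
contact_force: [0.8, 0.2, -1.7]
gripper_width: 0.0459
gripper_force: 8.0
```

>>> {"api": "send_rows", "payload": {
  "moves": [
    {"slide": [0, 0, 0.01], "turn": 0, "gripper": 0.2},
    {"slide": [0, 0, 0.02], "turn": 0, "gripper": 0.2},
    {"slide": [0, 0, 0.03], "turn": 0, "gripper": 0.2},
    {"slide": [0, 0, 0.035], "turn": 0, "gripper": 0.2},
    {"slide": [0, 0, 0.035], "turn": 0, "gripper": 0.2}
  ],
  "newtons": 5
}}

```text
time_s: 26.6
tcp_pos: [0.5448, 0.1746, 0.0242]
eef_rot: [180.0, 0.2, -171.7]
contact_force: [2.8, -2.4, 5.3]
gripper_width: 0.0463
gripper_force: 5.0
```

Floor contact came as predicted, at about 0.025. Check, then release and rise.

>>> {"api": "send_rows", "payload": {
  "moves": [
    {"slide": [0, 0, 0], "turn": 0, "gripper": 0.7},
    {"slide": [0, 0, 0], "turn": 0, "gripper": 0.7},
    {"slide": [0, 0, 0], "turn": 0, "gripper": 0.7},
    {"slide": [0, 0, 0], "turn": 0, "gripper": 0.7},
    {"slide": [0, 0, 0], "turn": 0, "gripper": 0.7}
  ]
}}

```text
time_s: 27.02
tcp_pos: [0.5429, 0.1743, 0.023]
eef_rot: [-180.0, -0.0, -171.8]
contact_force: [-0.4, 1.0, 0.4]
gripper_width: 0.0607
gripper_force: 0.0
```

>>> {"api": "send_rows", "payload": {
  "moves": [
    {"slide": [0, 0, -0.15], "turn": 0, "gripper": 0.7},
    {"slide": [0, 0, -0.35], "turn": 0, "gripper": 0.7},
    {"slide": [0, 0, -0.55], "turn": 0, "gripper": 0.7},
    {"slide": [0, 0, -0.75], "turn": 0, "gripper": 0.7},
    {"slide": [0, 0, -0.95], "turn": 0, "gripper": 0.7}
  ]
}}

```text
time_s: 27.43
tcp_pos: [0.5428, 0.1741, 0.167]
eef_rot: [-180.0, -0.0, -171.8]
contact_force: [1.1, 0.4, -0.3]
gripper_width: 0.0612
gripper_force: 0.0
```

>>> {"api": "send_rows", "payload": {
  "moves": [
    {"slide": [0.1, -0.18, 0], "turn": 0, "gripper": 0.7},
    {"slide": [0.2, -0.36, 0], "turn": 0, "gripper": 0.7},
    {"slide": [0.3, -0.54, 0], "turn": 0, "gripper": 0.7},
    {"slide": [0.4, -0.72, 0], "turn": 0, "gripper": 0.7},
    {"slide": [0.45, -0.9, 0], "turn": 0, "gripper": 0.7}
  ]
}}

```text
time_s: 27.85
tcp_pos: [0.4939, 0.0298, 0.1657]
eef_rot: [180.0, -0.0, -171.8]
contact_force: [0.4, -0.0, -0.1]
gripper_width: 0.0612
gripper_force: 0.0
```

>>> {"api": "send_rows", "payload": {
  "moves": [
    {"slide": [0, -0.18, 0], "turn": 0, "gripper": 0.7},
    {"slide": [0, -0.36, 0], "turn": 0, "gripper": 0.7},
    {"slide": [0, -0.54, 0], "turn": 0, "gripper": 0.7},
    {"slide": [0, -0.72, 0], "turn": 0, "gripper": 0.7},
    {"slide": [0, -0.9, 0], "turn": 0, "gripper": 0.7}
  ]
}}

```text
time_s: 28.27
tcp_pos: [0.5147, -0.1038, 0.1657]
eef_rot: [180.0, 0.0, -171.8]
contact_force: [-0.0, 0.2, -0.1]
gripper_width: 0.0613
gripper_force: 0.0
```

Run:
```python
from h import *
t=cap("top");whites(t);find("top","row1","bottle1");s=cap("side");find("side","row1","bottle1")
def blob(n,c,Y):
    P=[case(.023+x,Y+y,z) for z in(.008,.078) for x in(-.023,.023) for y in(-.023,.023)]
    print(n,Y,np.round(proj(c,P)).astype(int).tolist())
for n,c in(("top",t),("side",s)):
    blob(n,c,0.);
    u,v=proj(c,[case(.023,0,.045)])[0].astype(int)
    hsv=cv2.cvtColor(c["img"],cv2.COLOR_RGB2HSV);m=((hsv[:,:,1]<75)&(hsv[:,:,2]>70))
    print(u-24,v-24);print("\n".join("".join("#" if q else "." for q in r) for r in m[v-24:v+24:2,u-24:u+24]))
tgt([.480,-.412,.1],-46.9)
```

```text
[372. 166.] 140 ((560.8955688476562, -458.4691162109375), (103.16946411132812, 18.64081573486328), 9.221366882324219) [ 561.02295 -458.64062]
[160. 178.] 148 ((529.455078125, 307.4234313964844), (48.10593795776367, 48.966773986816406), 8.705437660217285) [529.05774 307.04398]
[356. 193.] 252 ((463.6979064941406, -394.941162109375), (45.486244201660156, 70.55552673339844), 43.101829528808594) [ 463.40118 -394.5507 ]
[166. 194.] 112 ((470.77227783203125, 283.79998779296875), (50.7834358215332, 28.764862060546875), 89.24087524414062) [469.75046 282.64047]
[397. 232.] 44 ((325.9465637207031, -538.9329223632812), (91.76243591308594, 11.62051773071289), 24.373327255249023) [ 322.63354 -539.60315]
top row1 [(0.59, [0.517, 0.294, 0.078])]
top bottle1 [(0.77, [0.463, -0.391, 0.046]), (0.53, [0.361, -0.039, 0.047])]
side row1 [(0.71, [0.51, 0.31, 0.067])]
side bottle1 [(0.93, [0.556, -0.158, 0.042]), (0.66, [0.452, -0.378, 0.042]), (0.62, [0.346, -0.027, 0.043]), (0.58, [0.535, 0.184, 0.066]), (0.56, [0.668, -0.056, 0.045])]
top 0.0 [[204, 180], [192, 182], [202, 168], [190, 170], [202, 177], 
[... 1915 characters left out ...]
......
...............#####################............
...............#####################............
...............#####################............
................###################.............
.................#################..............
...................############.................
......................#######...................
.........................#......................
................................................
................................................
................................................
................................................
slide [ 0.524 -2.012  0.437] turn 0.612 tcp [ 0.515 -0.102  0.166] [ 180.    -0.  -171.8] j6 -92.0 t 28.6
```

Bottle A stands in the lane: the side blob spans columns 191–211, rows 212–236, as the upright model predicts. On to bottle B.

>>> {"api": "send_rows", "payload": {
  "moves": [
    {"slide": [0.05, -0.18, 0], "turn": 0.078, "gripper": 0.7},
    {"slide": [0.1, -0.36, 0], "turn": 0.156, "gripper": 0.7},
    {"slide": [0.15, -0.54, 0], "turn": 0.234, "gripper": 0.7},
    {"slide": [0.2, -0.72, 0], "turn": 0.312, "gripper": 0.7},
    {"slide": [0.245, -0.91, 0], "turn": 0.39, "gripper": 0.7}
  ]
}}

```text
time_s: 28.98
tcp_pos: [0.498, -0.2428, 0.1659]
eef_rot: [180.0, 0.0, 152.9]
contact_force: [0.3, -0.1, -0.1]
gripper_width: 0.0615
gripper_force: 0.0
```

>>> {"api": "send_rows", "payload": {
  "moves": [
    {"slide": [-0.07, -0.18, 0.08], "turn": 0.05, "gripper": 0.7},
    {"slide": [-0.14, -0.36, 0.16], "turn": 0.1, "gripper": 0.7},
    {"slide": [-0.21, -0.54, 0.24], "turn": 0.15, "gripper": 0.7},
    {"slide": [-0.28, -0.72, 0.32], "turn": 0.2, "gripper": 0.7},
    {"slide": [-0.35, -0.94, 0.4], "turn": 0.22, "gripper": 0.7}
  ]
}}

```text
time_s: 29.4
tcp_pos: [0.4818, -0.3922, 0.1053]
eef_rot: [180.0, 0.0, 133.2]
contact_force: [1.0, -0.5, -0.5]
gripper_width: 0.0607
gripper_force: 0.0
```

Run:
```python
from h import *
t=cap("top");whites(t);s=cap("side");find("side","bottle1")
tgt([.4815,-.414,-.022],-46.9)
```

```text
[288. 166.] 53 ((567.72119140625, -155.67681884765625), (25.237775802612305, 33.0269889831543), 88.30567169189453) [ 564.3241  -155.41502]
[196. 172.] 145 ((550.5701904296875, 176.7466278076172), (47.786949157714844, 47.713741302490234), 9.723047256469727) [549.9872  176.46576]
[160. 178.] 148 ((529.4174194335938, 307.66943359375), (48.10593795776367, 48.468994140625), 8.705437660217285) [529.16003 307.31445]
[355. 194.] 148 ((458.4038391113281, -389.2363586425781), (40.37891387939453, 54.686649322509766), 43.08493423461914) [ 460.04755 -392.21033]
[166. 194.] 113 ((470.77227783203125, 283.79998779296875), (50.7834358215332, 28.764862060546875), 89.24087524414062) [469.6669 282.8721]
[396. 227.] 55 ((342.6973876953125, -536.3565063476562), (139.07858276367188, 17.94525909423828), 16.84343910217285) [ 338.90646 -536.0111 ]
side bottle1 [(0.94, [0.348, -0.03, 0.041]), (0.74, [0.536, 0.185, 0.065]), (0.62, [0.559, -0.159, 0.042]), (0.58, [0.668, -0.054, 0.043])]
slide [-0.111 -0.088  0.839] turn 0.001 tcp [ 0.48  -0.393  0.104] [-1.799e+02 -1.000e-01  1.332e+02] j6 -115.5 t 29.6
```

A shows as a 48 mm square aligned with the row bottle, so it is standing well. Descend on B.

>>> {"api": "send_rows", "payload": {
  "moves": [
    {"slide": [-0.11, -0.09, 0], "turn": 0, "gripper": 0.7},
    {"slide": [-0.11, -0.09, 0.2], "turn": 0, "gripper": 0.7},
    {"slide": [-0.11, -0.09, 0.45], "turn": 0, "gripper": 0.7},
    {"slide": [-0.11, -0.09, 0.7], "turn": 0, "gripper": 0.7},
    {"slide": [-0.11, -0.09, 0.83], "turn": 0, "gripper": 0.7}
  ]
}}

```text
time_s: 29.97
tcp_pos: [0.4815, -0.411, -0.0222]
eef_rot: [-180.0, -0.2, 133.4]
contact_force: [-1.7, 0.4, 0.5]
gripper_width: 0.0611
gripper_force: 0.0
```

>>> {"api": "send_rows", "payload": {
  "moves": [
    {"slide": [0, 0, 0], "turn": 0, "gripper": 0.2},
    {"slide": [0, 0, 0], "turn": 0, "gripper": 0.2},
    {"slide": [0, 0, 0], "turn": 0, "gripper": 0.2},
    {"slide": [0, 0, 0], "turn": 0, "gripper": 0.2},
    {"slide": [0, 0, 0], "turn": 0, "gripper": 0.2}
  ],
  "newtons": 5
}}

```text
time_s: 30.38
tcp_pos: [0.4839, -0.414, -0.0168]
eef_rot: [179.9, 0.2, 133.3]
contact_force: [0.3, 0.3, -0.6]
gripper_width: 0.0461
gripper_force: 5.0
```

>>> {"api": "send_rows", "payload": {
  "moves": [
    {"slide": [0.03, 0, -0.1], "turn": 0, "gripper": 0.2},
    {"slide": [0.06, 0, -0.2], "turn": 0, "gripper": 0.2},
    {"slide": [0.1, 0, -0.3], "turn": 0, "gripper": 0.2},
    {"slide": [0.15, 0, -0.4], "turn": 0, "gripper": 0.2},
    {"slide": [0.2, 0, -0.5], "turn": 0, "gripper": 0.2}
  ],
  "newtons": 4
}}

```text
time_s: 30.8
tcp_pos: [0.4621, -0.3918, 0.058]
eef_rot: [180.0, 0.1, 133.3]
contact_force: [0.5, -0.3, -2.1]
gripper_width: 0.0459
gripper_force: 4.0
```

>>> {"api": "send_rows", "payload": {
  "moves": [
    {"slide": [0, 0, -0.2], "turn": 0, "gripper": 0.2},
    {"slide": [0, 0, 0], "turn": 0, "gripper": 0.2},
    {"slide": [0, 0, -0.2], "turn": 0, "gripper": 0.2},
    {"slide": [0, 0, 0], "turn": 0, "gripper": 0.2},
    {"slide": [0, 0, 0], "turn": 0, "gripper": 0.2}
  ],
  "newtons": 3
}}

```text
time_s: 31.22
tcp_pos: [0.461, -0.391, 0.0546]
eef_rot: [180.0, -0.1, 133.3]
contact_force: [-0.8, 0.2, -2.2]
gripper_width: 0.0456
gripper_force: 3.0
```

Run:
```python
from h import *
s=cap("side");tc=get_state()["tcp_pos"];print(tc,get_state()["contact_force"]);held(s,tc)
u,v=proj(s,[tc+[0,0,.046]])[0].astype(int)
for b in(0,30,60,90): print(b,np.round(tiltpts(s,tc,(.683,-.73),b,.061)-[u-36,v-16]).astype(int).tolist())
```

```text
[ 0.46067447 -0.39109975  0.05547384] [-0.74803876  0.26189351 -1.65416449]
grasp px 357 138
........................................................................
........................................................................
........................................................................
........................................................................
........................................................................
........................................................................
........................................................................
........................................................................
........................................................................
........................................................................
........................................................................
........................................................................
........................................................................
..........................................................
[... 511 characters left out ...]
..............
........................................................................
........................................................................
........................................................................
........................................................................
........................................................................
........................................................................
........................................................................
0 [[30, 33], [44, 34], [32, 22], [47, 23]]
30 [[28, 36], [42, 37], [30, 31], [45, 32]]
60 [[27, 34], [40, 35], [29, 36], [43, 37]]
90 [[26, 27], [39, 28], [27, 35], [41, 36]]
```

The arm hides B from the side camera, so I'll carry it toward the area where A was stood up.

>>> {"api": "send_rows", "payload": {
  "moves": [
    {"slide": [0.1, 0.09, -0.05], "turn": 0, "gripper": 0.2},
    {"slide": [0.22, 0.21, -0.1], "turn": 0, "gripper": 0.2},
    {"slide": [0.36, 0.34, -0.1], "turn": 0, "gripper": 0.2},
    {"slide": [0.5, 0.47, -0.1], "turn": 0, "gripper": 0.2},
    {"slide": [0.65, 0.62, -0.1], "turn": 0, "gripper": 0.2}
  ],
  "newtons": 5
}}

```text
time_s: 31.68
tcp_pos: [0.4628, -0.2564, 0.0727]
eef_rot: [180.0, 0.1, 133.3]
contact_force: [1.0, 0.2, -1.0]
gripper_width: 0.046
gripper_force: 5.0
```

>>> {"api": "send_rows", "payload": {
  "moves": [
    {"slide": [0.15, 0.14, 0], "turn": 0, "gripper": 0.2},
    {"slide": [0.3, 0.28, 0], "turn": 0, "gripper": 0.2},
    {"slide": [0.44, 0.42, 0], "turn": 0, "gripper": 0.2},
    {"slide": [0.56, 0.53, 0], "turn": 0, "gripper": 0.2},
    {"slide": [0.65, 0.62, 0], "turn": 0, "gripper": 0.2}
  ]
}}

```text
time_s: 32.1
tcp_pos: [0.4637, -0.1207, 0.0727]
eef_rot: [179.9, 0.1, 133.4]
contact_force: [0.1, 1.1, -1.1]
gripper_width: 0.0459
gripper_force: 5.0
```

Run:
```python
from h import *
s=cap("side");tc=get_state()["tcp_pos"];print(tc,get_state()["contact_force"],get_state()["gripper_width"]);held(s,tc)
u,v=proj(s,[tc+[0,0,.046]])[0].astype(int)
for b in(0,30,60,90): print(b,np.round(tiltpts(s,tc,(.683,-.73),b,.061)-[u-36,v-16]).astype(int).tolist())
```

```text
[ 0.46414992 -0.11903279  0.07283688] [-1.15898081  2.3261483  -2.54356435] 0.046000589473012415
grasp px 299 169
........................................................................
.....####...............................................................
.......##...............................................................
.......##...........................................................####
.............................................................####..####.
.....................................................................#..
........................####....................#.......................
........................####...................####.....................
.........................###...###............#####.....................
.........................###.################.####......................
........................###.#####################.......................
..........................#######################.......................
............................#################...........................
.............................########
[... 532 characters left out ...]
..............
........................................................................
........................................................................
........................................................................
........................................................................
........................................................................
........................................................................
........................................................................
0 [[27, 37], [43, 38], [28, 24], [45, 25]]
30 [[27, 39], [43, 40], [27, 34], [44, 35]]
60 [[27, 35], [42, 36], [27, 39], [43, 40]]
90 [[27, 27], [42, 28], [27, 37], [42, 38]]
```

>>> {"api": "send_rows", "payload": {
  "moves": [
    {"slide": [0, 0, -0.2], "turn": -0.078, "gripper": 0.2},
    {"slide": [0, 0, 0], "turn": -0.156, "gripper": 0.2},
    {"slide": [0, 0, -0.2], "turn": -0.234, "gripper": 0.2},
    {"slide": [0, 0, 0], "turn": -0.312, "gripper": 0.2},
    {"slide": [0, 0, 0], "turn": -0.39, "gripper": 0.2}
  ],
  "newtons": 3
}}

```text
time_s: 32.57
tcp_pos: [0.4625, -0.1222, 0.07]
eef_rot: [180.0, -0.1, 168.7]
contact_force: [-2.4, 0.3, -2.7]
gripper_width: 0.0461
gripper_force: 3.0
```

>>> {"api": "send_rows", "payload": {
  "moves": [
    {"slide": [0, 0, 0], "turn": -0.07, "gripper": 0.2},
    {"slide": [0, 0, 0], "turn": -0.14, "gripper": 0.2},
    {"slide": [0, 0, 0], "turn": -0.21, "gripper": 0.2},
    {"slide": [0, 0, 0], "turn": -0.22, "gripper": 0.2},
    {"slide": [0, 0, 0], "turn": -0.22, "gripper": 0.2}
  ]
}}

```text
time_s: 32.98
tcp_pos: [0.4639, -0.1224, 0.0721]
eef_rot: [-180.0, 0.1, -171.9]
contact_force: [0.1, -0.5, -1.5]
gripper_width: 0.0462
gripper_force: 3.0
```

Run:
```python
from h import *
s=cap("side");st=get_state();tc=st["tcp_pos"];print(tc,st["eef_rot"],st["contact_force"],st["gripper_width"]);held(s,tc)
u,v=proj(s,[tc+[0,0,.046]])[0].astype(int)
for b in(0,30,60,90): print(b,np.round(tiltpts(s,tc,(.99,.1426),b,.061)-[u-36,v-16]).astype(int).tolist())
```

```text
[ 0.4638187  -0.12240742  0.07195886] [-1.79997591e+02  6.76401269e-02 -1.71987061e+02] [ 0.13617826 -1.04513838 -0.81141377] 0.04600923645477453
grasp px 300 169
........................................................................
............................................###.........................
.........................................####...........................
..............................................#.........................
.............................................#..........................
........#####................................#..........................
........########............................#...........................
.........###########........................#...........................
.............##.###.####.................####...........................
..................################....######............................
.....................#######.################...........................
........................######################..........................
.........................#####################...............
[... 581 characters left out ...]
..............
........................................#...............................
........................................................................
........................................................................
........................................................................
........................................................................
........................................................................
........................................................................
0 [[48, 36], [57, 28], [50, 24], [59, 15]]
30 [[42, 40], [51, 32], [50, 33], [59, 25]]
60 [[33, 39], [42, 31], [45, 39], [54, 31]]
90 [[24, 33], [33, 25], [36, 40], [45, 32]]
```

B is at about 62° now: bottom corners (31,40) and (45,40) match the 60° model. Lower it to right itself, drawing toward its bottom (tool +x).

>>> {"api": "send_rows", "payload": {
  "moves": [
    {"slide": [0, 0, 0.07], "turn": 0, "gripper": 0.2},
    {"slide": [0, 0, 0.14], "turn": 0, "gripper": 0.2},
    {"slide": [0, 0, 0.2], "turn": 0, "gripper": 0.2},
    {"slide": [0, 0, 0.26], "turn": 0, "gripper": 0.2},
    {"slide": [0, 0, 0.3], "turn": 0, "gripper": 0.2}
  ]
}}

```text
time_s: 33.45
tcp_pos: [0.4639, -0.1225, 0.0257]
eef_rot: [-180.0, 0.0, -171.9]
contact_force: [-0.8, -0.5, 5.6]
gripper_width: 0.0462
gripper_force: 3.0
```

>>> {"api": "send_rows", "payload": {
  "moves": [
    {"slide": [0.02, 0, 0.03], "turn": 0, "gripper": 0.2},
    {"slide": [0.05, 0, 0.05], "turn": 0, "gripper": 0.2},
    {"slide": [0.08, 0, 0.07], "turn": 0, "gripper": 0.2},
    {"slide": [0.11, 0, 0.08], "turn": 0, "gripper": 0.2},
    {"slide": [0.14, 0, 0.08], "turn": 0, "gripper": 0.2}
  ]
}}

```text
time_s: 33.87
tcp_pos: [0.4416, -0.1255, 0.0137]
eef_rot: [180.0, -0.0, -171.8]
contact_force: [0.9, -0.8, -0.7]
gripper_width: 0.0461
gripper_force: 3.0
```

Run:
```python
from h import *
s=cap("side");st=get_state();tc=st["tcp_pos"];print(tc,st["contact_force"],st["gripper_width"]);held(s,tc)
u,v=proj(s,[tc+[0,0,.046]])[0].astype(int)
for b in(60,75,90): print(b,np.round(tiltpts(s,tc,(.99,.1426),b,tc[2]+.046)-[u-36,v-16]).astype(int).tolist())
```

```text
[ 0.44049537 -0.12559678  0.0137064 ] [-1.47796048  0.1942127  -1.19105219] 0.0459983346616419
grasp px 305 188
........................................................................
.............................................##.........................
...........................................##...........................
........................................................................
............................................#...........................
.........##.................................#...........................
.........######............................##...........................
..........#####.###.......................###...........................
.............#########..................#####...........................
.................#########.....##.....########..........................
....................##########################..........................
.........................####################...........................
..........................####################..........................
...........................############
[... 487 characters left out ...]
.........................................................
........................................................................
........................................................................
........................................................................
........................................................................
........................................................................
........................................................................
........................................................................
60 [[33, 37], [41, 29], [44, 38], [53, 29]]
75 [[28, 34], [37, 26], [40, 38], [49, 30]]
90 [[24, 31], [33, 23], [36, 38], [45, 30]]
```

>>> {"api": "send_rows", "payload": {
  "moves": [
    {"slide": [0, 0, 0.02], "turn": 0, "gripper": 0.2},
    {"slide": [0, 0, 0.04], "turn": 0, "gripper": 0.2},
    {"slide": [0, 0, 0.05], "turn": 0, "gripper": 0.2},
    {"slide": [0, 0, 0.05], "turn": 0, "gripper": 0.2},
    {"slide": [0, 0, 0.05], "turn": 0, "gripper": 0.2}
  ]
}}

```text
time_s: 34.33
tcp_pos: [0.4428, -0.1253, 0.0064]
eef_rot: [180.0, -0.0, -171.8]
contact_force: [-0.5, 0.4, -0.1]
gripper_width: 0.046
gripper_force: 3.0
```

Run:
```python
from h import *
s=cap("side");st=get_state();tc=st["tcp_pos"];print(tc,st["contact_force"],st["gripper_width"]);held(s,tc)
u,v=proj(s,[tc+[0,0,.046]])[0].astype(int)
for b in(75,90): print(b,np.round(tiltpts(s,tc,(.99,.1426),b,tc[2]+.046)-[u-36,v-16]).astype(int).tolist())
```

```text
[ 0.44277109 -0.12535594  0.00638279] [-0.88222403  0.3032903  -0.05127921] 0.045896572362876566
grasp px 304 189
.........................................##.............................
.............#...............................###........................
...........................................####.........................
...........................................#............................
........................................................................
............................................##..........................
..........####..............................###.........................
...........#######.........................####.........................
.............########.....................#####.........................
................#######.#..............########.........................
.....................#######..#####..##########.........................
.......................########################.........................
..........................#####################.........................
............................#########
[... 445 characters left out ...]
............................
........................................................................
........................................................................
........................................................................
........................................................................
........................................................................
........................................................................
........................................................................
........................................................................
75 [[28, 33], [37, 25], [40, 37], [49, 28]]
90 [[24, 30], [33, 22], [37, 37], [45, 28]]
```

It's nearly upright, within about 10°. That's well inside its stable range, so I'll release it on the bench to settle flat, then regrip firmly slightly higher.

>>> {"api": "send_rows", "payload": {
  "moves": [
    {"slide": [0, 0, 0], "turn": 0, "gripper": 0.6},
    {"slide": [0, 0, 0], "turn": 0, "gripper": 0.6},
    {"slide": [0, 0, -0.03], "turn": 0, "gripper": 0.6},
    {"slide": [0, 0, -0.05], "turn": 0, "gripper": 0.6},
    {"slide": [0, 0, -0.05], "turn": 0, "gripper": 0.6}
  ]
}}

```text
time_s: 34.8
tcp_pos: [0.4434, -0.1254, 0.0149]
eef_rot: [-180.0, 0.1, -171.8]
contact_force: [-0.8, -0.0, -0.0]
gripper_width: 0.0525
gripper_force: 0.0
```

Run:
```python
from h import *
s=cap("side");st=get_state();tc=st["tcp_pos"];print(tc,st["contact_force"],st["gripper_width"]);held(s,tc)
u,v=proj(s,[tc+[0,0,.046]])[0].astype(int)
for b in(75,90): print(b,np.round(tiltpts(s,tc,(.99,.1426),b,tc[2]+.046)-[u-36,v-16]).astype(int).tolist())
```

```text
[ 0.44323144 -0.12535296  0.01466928] [ 0.23071079  0.55001227 -0.19041197] 0.05291599506416412
grasp px 304 187
........................................................................
..............................................##........................
............................................##..........................
........................................................................
.............................................##.........................
.........##..................................#..........................
..........####...............................#..........................
..........########..........................###.........................
.............#########......................####........................
.................#########................#######.......................
....................####.#######.##..############.......................
........................#########################.......................
..........................####.################.........................
..........................############
[... 444 characters left out ...]
............................
........................................................................
........................................................................
........................................................................
........................................................................
........................................................................
........................................................................
........................................................................
........................................................................
75 [[28, 35], [37, 27], [41, 39], [49, 31]]
90 [[24, 31], [33, 23], [36, 38], [45, 30]]
```

>>> {"api": "send_rows", "payload": {
  "moves": [
    {"slide": [0.03, 0, 0], "turn": 0, "gripper": 0.6},
    {"slide": [0.045, 0, 0], "turn": 0, "gripper": 0.6},
    {"slide": [0.045, 0, 0], "turn": 0, "gripper": 0.2},
    {"slide": [0.045, 0, 0], "turn": 0, "gripper": 0.2},
    {"slide": [0.045, 0, 0], "turn": 0, "gripper": 0.2}
  ],
  "newtons": 25
}}

```text
time_s: 35.27
tcp_pos: [0.4358, -0.1264, 0.0141]
eef_rot: [180.0, -0.0, -171.8]
contact_force: [-1.3, -0.4, 1.9]
gripper_width: 0.0457
gripper_force: 25.0
```

>>> {"api": "send_rows", "payload": {
  "moves": [
    {"slide": [0, 0, 0], "turn": 0, "gripper": 0.2},
    {"slide": [0, 0, -0.1], "turn": 0, "gripper": 0.2},
    {"slide": [0, 0, -0.25], "turn": 0, "gripper": 0.2},
    {"slide": [0, 0, -0.45], "turn": 0, "gripper": 0.2},
    {"slide": [0, 0, -0.67], "turn": 0, "gripper": 0.2}
  ]
}}

```text
time_s: 35.68
tcp_pos: [0.4349, -0.1264, 0.1147]
eef_rot: [180.0, -0.2, -171.8]
contact_force: [2.1, 0.5, -1.9]
gripper_width: 0.0458
gripper_force: 25.0
```

Run:
```python
from h import *
s=cap("side");st=get_state();tc=st["tcp_pos"];print(tc,st["contact_force"],st["gripper_width"],st["gripper_force"]);held(s,tc)
u,v=proj(s,[tc+[0,0,.046]])[0].astype(int)
for b in(75,90): print(b,np.round(tiltpts(s,tc,(.99,.1426),b,.061)-[u-36,v-16]).astype(int).tolist())
tgt([*case(.022,-.085,0)[:2],.1147],8.2)
```

```text
[ 0.43926367 -0.12671893  0.12170613] [ 3.44700141 -0.62482117  6.06888159] 0.04601520345908882 25.00012993812561
grasp px 308 159
............................................#...........................
........................................................................
..............................................#.........................
.............................................##.........................
...........................................##...#.......................
........##.....................................#........................
.........####.................................#.........................
.........#########............................#.........................
..........###.########.......................##.........................
.............##########.##.................####.........................
..................#########.#######......#######........................
......................##########################........................
..........................######################........................
....................
[... 568 characters left out ...]
.................................##.................................
........................................................................
........................................................................
........................................................................
........................................................................
........................................................................
........................................................................
75 [[28, 37], [38, 29], [42, 41], [51, 33]]
90 [[24, 34], [33, 26], [37, 41], [46, 33]]
slide [-0.985  1.344  0.051] turn 0.001 tcp [ 0.439 -0.127  0.122] [-179.9    0.4 -171.7] j6 -90.6 t 35.7
```

B hangs upright: the side edge at column 27 is vertical and its bottom corners are as modelled. Carry it to lane y = -85 mm.

>>> {"api": "send_rows", "payload": {
  "moves": [
    {"slide": [-0.1, 0.13, 0], "turn": 0, "gripper": 0.2},
    {"slide": [-0.2, 0.26, 0], "turn": 0, "gripper": 0.2},
    {"slide": [-0.3, 0.4, 0], "turn": 0, "gripper": 0.2},
    {"slide": [-0.4, 0.54, 0], "turn": 0, "gripper": 0.2},
    {"slide": [-0.49, 0.67, 0], "turn": 0, "gripper": 0.2}
  ]
}}

```text
time_s: 36.15
tcp_pos: [0.495, -0.0151, 0.1144]
eef_rot: [180.0, 0.0, -171.8]
contact_force: [-0.0, -0.8, -1.4]
gripper_width: 0.0456
gripper_force: 25.0
```

>>> {"api": "send_rows", "payload": {
  "moves": [
    {"slide": [-0.1, 0.13, 0], "turn": 0, "gripper": 0.2},
    {"slide": [-0.2, 0.26, 0], "turn": 0, "gripper": 0.2},
    {"slide": [-0.3, 0.4, 0], "turn": 0, "gripper": 0.2},
    {"slide": [-0.4, 0.54, 0], "turn": 0, "gripper": 0.2},
    {"slide": [-0.49, 0.67, 0], "turn": 0, "gripper": 0.2}
  ]
}}

```text
time_s: 36.57
tcp_pos: [0.5534, 0.095, 0.1141]
eef_rot: [180.0, -0.0, -171.8]
contact_force: [0.3, -1.5, -0.4]
gripper_width: 0.0458
gripper_force: 25.0
```

Run:
```python
from h import *
s=cap("side");st=get_state();tc=st["tcp_pos"];print(tc,st["contact_force"],st["gripper_width"],st["gripper_force"]);held(s,tc)
u,v=proj(s,[tc+[0,0,.046]])[0].astype(int)
print(np.round(tiltpts(s,tc,(.99,.1426),90,.061)-[u-36,v-16]).astype(int).tolist())
tgt([*case(.022,-.085,0)[:2],.035],8.2)
```

```text
[0.55584959 0.09797063 0.11414772] [4.78434629 3.55805303 0.53980069] 0.0457575226847624 25.000040531158447
grasp px 218 176
#...........................................###.........................
...........................................##.....#.....................
...............................................###......................
...............................................###......................
.................................................#......................
...##...........................................##......................
....####...................................#######......................
.....######................................#######......................
.......########...........................########......................
...........###.###...####..##.....################......................
.............##########.###.######################......................
................####.#########.###################......................
....................#######.######################......................
..........................
[... 525 characters left out ...]
#...............................
........................................................................
........................................................................
........................................................................
........................................................................
........................................................................
.............##........###..............................................
..........#####........######...........................................
[[26, 34], [38, 25], [38, 41], [50, 32]]
slide [ 0.001 -0.027  0.528] turn 0.001 tcp [0.556 0.098 0.114] [ 1.800e+02  1.000e-01 -1.717e+02] j6 -111.6 t 36.6
```

>>> {"api": "send_rows", "payload": {
  "moves": [
    {"slide": [0, -0.01, 0.1], "turn": 0, "gripper": 0.2},
    {"slide": [0, -0.01, 0.22], "turn": 0, "gripper": 0.2},
    {"slide": [0, -0.01, 0.34], "turn": 0, "gripper": 0.2},
    {"slide": [0, -0.01, 0.44], "turn": 0, "gripper": 0.2},
    {"slide": [0, -0.01, 0.5], "turn": 0, "gripper": 0.2}
  ]
}}

```text
time_s: 37.03
tcp_pos: [0.5558, 0.0926, 0.0399]
eef_rot: [-180.0, 0.3, -171.7]
contact_force: [7.3, -1.6, 23.6]
gripper_width: 0.0455
gripper_force: 25.0
```

>>> {"api": "send_rows", "payload": {
  "moves": [
    {"slide": [0, 0, 0.02], "turn": 0, "gripper": 0.2},
    {"slide": [0, 0, 0.04], "turn": 0, "gripper": 0.2},
    {"slide": [0, 0, 0.06], "turn": 0, "gripper": 0.2},
    {"slide": [0, 0, 0.07], "turn": 0, "gripper": 0.2},
    {"slide": [0, 0, 0.07], "turn": 0, "gripper": 0.2}
  ],
  "newtons": 8
}}

```text
time_s: 37.45
tcp_pos: [0.5577, 0.0931, 0.0314]
eef_rot: [180.0, 0.5, -171.7]
contact_force: [6.4, -2.9, 6.9]
gripper_width: 0.0456
gripper_force: 8.0
```

>>> {"api": "send_rows", "payload": {
  "moves": [
    {"slide": [0, 0, 0.01], "turn": 0, "gripper": 0.2},
    {"slide": [0, 0, 0.02], "turn": 0, "gripper": 0.2},
    {"slide": [0, 0, 0.03], "turn": 0, "gripper": 0.2},
    {"slide": [0, 0, 0.05], "turn": 0, "gripper": 0.2},
    {"slide": [0, 0, 0.05], "turn": 0, "gripper": 0.2}
  ],
  "newtons": 4
}}

```text
time_s: 37.87
tcp_pos: [0.5554, 0.0926, 0.0225]
eef_rot: [180.0, 0.2, -171.7]
contact_force: [3.2, -2.1, 4.2]
gripper_width: 0.0458
gripper_force: 4.0
```

Run:
```python
from h import *
s=cap("side");st=get_state();tc=st["tcp_pos"];print(tc,st["contact_force"],st["gripper_width"],st["gripper_force"]);held(s,tc)
u,v=proj(s,[tc+[0,0,.046]])[0].astype(int)
print(u-36,v-16,np.round(proj(s,[case(.023+x,-.085+y,.008) for x in(-.023,.023) for y in(-.023,.023)])-[u-36,v-16]).astype(int).tolist())
cv2.imwrite("pics/B.png",crop(s,u-50,u+50,v-40,v+50,6))
```

```text
[0.55514011 0.0925291  0.02253042] [ 4.66441615 -1.42710342  3.88975716] 0.04643391486675492 4.0010493993759155
grasp px 222 199
...................................####.................................
...........................................##...........................
.........................................###............................
.............................................###........................
.....................................##......###........................
........................................########........................
..#....................................#########........................
...###.................................########.........................
....#####.............................#########.........................
......######........................##########..........................
.........######..................##############.........................
..............###.#.###########################.........................
................################################........................
.................#####
[... 421 characters left out ...]
######################.............................................
.....######################.............................................
.....######################.............................................
......####################..............................................
.......###################..............................................
........###############.................................................
..........##########....................................................
.............####.......................................................
........................................................................
186 183 [[48, 31], [37, 40], [37, 24], [26, 32]]
```

View pics/B.png

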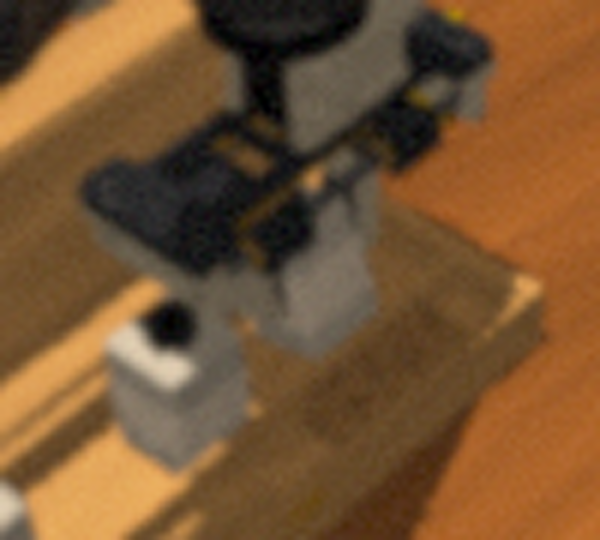

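B at crop (315,290) sits too high: it caught the front divider (A's foot is at (180,470)). Lift it with a firm grip and look at its attitude.

>>> {"api": "send_rows", "payload": {
  "moves": [
    {"slide": [0, 0, 0], "turn": 0, "gripper": 0.2},
    {"slide": [0, 0, 0], "turn": 0, "gripper": 0.2},
    {"slide": [0, 0, -0.1], "turn": 0, "gripper": 0.2},
    {"slide": [0, 0, -0.25], "turn": 0, "gripper": 0.2},
    {"slide": [0, 0, -0.4], "turn": 0, "gripper": 0.2}
  ],
  "newtons": 10
}}

```text
time_s: 38.33
tcp_pos: [0.551, 0.0914, 0.0808]
eef_rot: [-180.0, -0.3, -171.8]
contact_force: [-0.0, 0.6, -1.2]
gripper_width: 0.0461
gripper_force: 10.0
```

>>> {"api": "send_rows", "payload": {
  "moves": [
    {"slide": [0, 0, -0.05], "turn": 0, "gripper": 0.2},
    {"slide": [0, 0, -0.1], "turn": 0, "gripper": 0.2},
    {"slide": [0, 0, -0.1], "turn": 0, "gripper": 0.2},
    {"slide": [0, 0, -0.1], "turn": 0, "gripper": 0.2},
    {"slide": [0, 0, -0.1], "turn": 0, "gripper": 0.2}
  ]
}}

```text
time_s: 38.75
tcp_pos: [0.5521, 0.0918, 0.0953]
eef_rot: [-180.0, -0.1, -171.8]
contact_force: [-0.0, -0.1, -2.1]
gripper_width: 0.046
gripper_force: 10.0
```

```bash
cat >> h.py <<'E'
from scipy.optimize import minimize
def fit(s,tc,ux,shown=True):
    """fit tilt b, grip distance d, offset e (across, along n) of the held bottle: lower hull of its blob"""
    hsv=cv2.cvtColor(s["img"],cv2.COLOR_RGB2HSV);m=((hsv[:,:,1]<75)&(hsv[:,:,2]>70)).astype(np.uint8)
    g=tc+[0,0,.046]
    def sil(b,d,e):
        r=np.radians(b);ux3=np.array([*ux,0.]);ax=ux3*np.cos(r)+np.array([0,0,np.sin(r)]);n=-ux3*np.sin(r)+np.array([0,0,np.cos(r)]);w=np.cross(ax,n)
        P=proj(s,[g+ax*(k-d)+n*(e+i*.023)+w*j*.023 for k in(0,.03) for i in(-1,1) for j in(-1,1)])
        z=np.zeros(m.shape,np.uint8);cv2.fillConvexPoly(z,cv2.convexHull(np.round(P*16).astype(np.int32)),1,shift=4);return z
    u,v=proj(s,[g-[0,0,.022]])[0].astype(int)
    roi=np.zeros_like(m);roi[v:v+32,u-22:u+22]=1
    best=[]
    for b in range(45,116,5):
        for d in np.arange(.046,.08,.003):
            for e in(-.008,-.004,0,.004,.008):
                z=sil(b,d,e)*roi;q=(z&m).sum()/((z|(m*roi)).sum()+1);best.append((q,b,round(d,3),e))
    best.sort(reverse=True);print([tuple(map(float,np.round(x,3))) for x in best[:6]])
E
python3 - <<'E'
from h import *
s=cap("side");st=get_state();tc=st["tcp_pos"];print(tc,st["contact_force"],st["gripper_width"],st["gripper_force"]);held(s,tc)
u,v=proj(s,[tc+[0,0,.046]])[0].astype(int)
for b in(60,75,90): print(np.round(tiltpts(s,tc,(.99,.1426),b,.061)-[u-36,v-16]).astype(int).tolist())
fit(s,tc,(.99,.1426))
E
```

```text
[0.55221483 0.09180076 0.09531184] [-0.03238383 -0.30647428 -1.08965817] 0.04586797205086494 9.999670833349228
grasp px 221 181
...........................................###..........................
.........................................###....#.......................
.............................................####.......................
.............................................###........................
........................................####..##........................
.#.....................................########.........................
.#####.................................#########........................
..#######.............................##########........................
......######........................###########.........................
........#######......##..........##############.........................
...........#####.##############################.........................
...............#################.###############........................
..................##############################........................
.....................#.
[... 670 characters left out ...]
....................................
........................................................................
........####........#####...............................................
......#######......#######..............................................
.....#####################..............................................
......#####################.............................................
[[35, 39], [47, 31], [45, 40], [57, 31]]
[[31, 37], [42, 28], [42, 41], [54, 32]]
[[27, 33], [38, 24], [38, 41], [50, 32]]
[(0.647, 90.0, 0.046, -0.004), (0.641, 105.0, 0.046, 0.004), (0.64, 100.0, 0.046, 0.0), (0.639, 85.0, 0.046, -0.008), (0.639, 100.0, 0.049, 0.0), (0.632, 95.0, 0.049, -0.004)]
```

It hangs upright, but slid up about 13 mm in the grip: it had landed on the front divider, with the reaction pushing +x. Shift 5 mm to the back and lower again gently.

>>> {"api": "send_rows", "payload": {
  "moves": [
    {"slide": [-0.035, 0, 0.06], "turn": 0, "gripper": 0.2},
    {"slide": [-0.035, 0, 0.13], "turn": 0, "gripper": 0.2},
    {"slide": [-0.035, 0, 0.2], "turn": 0, "gripper": 0.2},
    {"slide": [-0.035, 0, 0.27], "turn": 0, "gripper": 0.2},
    {"slide": [-0.035, 0, 0.32], "turn": 0, "gripper": 0.2}
  ],
  "newtons": 6
}}

```text
time_s: 39.22
tcp_pos: [0.5572, 0.0924, 0.0463]
eef_rot: [-180.0, -0.1, -171.8]
contact_force: [-0.9, 0.3, -1.0]
gripper_width: 0.0463
gripper_force: 6.0
```

>>> {"api": "send_rows", "payload": {
  "moves": [
    {"slide": [0, 0, 0.02], "turn": 0, "gripper": 0.2},
    {"slide": [0, 0, 0.04], "turn": 0, "gripper": 0.2},
    {"slide": [0, 0, 0.06], "turn": 0, "gripper": 0.2},
    {"slide": [0, 0, 0.07], "turn": 0, "gripper": 0.2},
    {"slide": [0, 0, 0.07], "turn": 0, "gripper": 0.2}
  ],
  "newtons": 5
}}

```text
time_s: 39.63
tcp_pos: [0.5583, 0.0929, 0.0381]
eef_rot: [180.0, 0.0, -171.8]
contact_force: [0.3, -0.3, -1.4]
gripper_width: 0.0462
gripper_force: 5.0
```

Run:
```python
from h import *
s=cap("side");st=get_state();tc=st["tcp_pos"];print(tc,st["contact_force"],st["moment"],st["gripper_width"],st["gripper_force"])
c=C;print("case xy",(tc[:2]-C)@EX,(tc[:2]-C)@EY);fit(s,tc,(.99,.1426))
```

```text
[0.55843716 0.09294298 0.03832686] [ 0.03374157 -0.34972387 -1.05264661] [-0.04785587  0.0347169   0.00601255] 0.04595510424212532 4.999434649944305
case xy 0.02386927408454754 -0.08634468132999015
[(0.45, 90.0, 0.046, -0.004), (0.447, 85.0, 0.046, -0.008), (0.446, 100.0, 0.049, 0.0), (0.442, 95.0, 0.049, -0.004), (0.442, 100.0, 0.046, 0.0), (0.442, 105.0, 0.046, 0.004)]
```

>>> {"api": "send_rows", "payload": {
  "moves": [
    {"slide": [0, 0, 0.02], "turn": 0, "gripper": 0.2},
    {"slide": [0, 0, 0.04], "turn": 0, "gripper": 0.2},
    {"slide": [0, 0, 0.055], "turn": 0, "gripper": 0.2},
    {"slide": [0, 0, 0.055], "turn": 0, "gripper": 0.2},
    {"slide": [0, 0, 0.055], "turn": 0, "gripper": 0.2}
  ]
}}

```text
time_s: 40.1
tcp_pos: [0.5581, 0.0928, 0.0297]
eef_rot: [-180.0, -0.0, -171.8]
contact_force: [0.5, 0.0, -1.1]
gripper_width: 0.0459
gripper_force: 5.0
```

>>> {"api": "send_rows", "payload": {
  "moves": [
    {"slide": [0, 0, 0.01], "turn": 0, "gripper": 0.2},
    {"slide": [0, 0, 0.02], "turn": 0, "gripper": 0.2},
    {"slide": [0, 0, 0.035], "turn": 0, "gripper": 0.2},
    {"slide": [0, 0, 0.035], "turn": 0, "gripper": 0.2},
    {"slide": [0, 0, 0.035], "turn": 0, "gripper": 0.2}
  ]
}}

```text
time_s: 40.52
tcp_pos: [0.5582, 0.0928, 0.0244]
eef_rot: [-180.0, -0.0, -171.8]
contact_force: [0.2, -0.0, -1.7]
gripper_width: 0.0458
gripper_force: 5.0
```

>>> {"api": "send_rows", "payload": {
  "moves": [
    {"slide": [0, 0, 0.02], "turn": 0, "gripper": 0.2},
    {"slide": [0, 0, 0.04], "turn": 0, "gripper": 0.2},
    {"slide": [0, 0, 0.055], "turn": 0, "gripper": 0.2},
    {"slide": [0, 0, 0.055], "turn": 0, "gripper": 0.2},
    {"slide": [0, 0, 0.055], "turn": 0, "gripper": 0.2}
  ]
}}

```text
time_s: 40.93
tcp_pos: [0.5581, 0.0927, 0.0161]
eef_rot: [-180.0, -0.0, -171.8]
contact_force: [-0.3, 0.3, -1.8]
gripper_width: 0.0459
gripper_force: 5.0
```

>>> {"api": "send_rows", "payload": {
  "moves": [
    {"slide": [0, 0, 0.01], "turn": 0, "gripper": 0.2},
    {"slide": [0, 0, 0.02], "turn": 0, "gripper": 0.2},
    {"slide": [0, 0, 0.03], "turn": 0, "gripper": 0.2},
    {"slide": [0, 0, 0.03], "turn": 0, "gripper": 0.2},
    {"slide": [0, 0, 0.03], "turn": 0, "gripper": 0.2}
  ],
  "newtons": 3
}}

```text
time_s: 41.35
tcp_pos: [0.5585, 0.0929, 0.012]
eef_rot: [180.0, 0.0, -171.8]
contact_force: [0.0, -0.5, 1.6]
gripper_width: 0.046
gripper_force: 3.0
```

Floor reached as expected. Press lightly, release, rise and move off to look.

>>> {"api": "send_rows", "payload": {
  "moves": [
    {"slide": [0, 0, 0.015], "turn": 0, "gripper": 0.2},
    {"slide": [0, 0, 0.02], "turn": 0, "gripper": 0.2},
    {"slide": [0, 0, 0.02], "turn": 0, "gripper": 0.7},
    {"slide": [0, 0, 0.02], "turn": 0, "gripper": 0.7},
    {"slide": [0, 0, 0.02], "turn": 0, "gripper": 0.7}
  ]
}}

```text
time_s: 41.77
tcp_pos: [0.5582, 0.0928, 0.0086]
eef_rot: [-180.0, -0.0, -171.8]
contact_force: [0.3, 0.1, 0.4]
gripper_width: 0.0589
gripper_force: 0.0
```

>>> {"api": "send_rows", "payload": {
  "moves": [
    {"slide": [0, 0, 0], "turn": 0, "gripper": 0.7},
    {"slide": [0, 0, -0.2], "turn": 0, "gripper": 0.7},
    {"slide": [0, 0, -0.4], "turn": 0, "gripper": 0.7},
    {"slide": [0, 0, -0.65], "turn": 0, "gripper": 0.7},
    {"slide": [0, 0, -0.9], "turn": 0, "gripper": 0.7}
  ]
}}

```text
time_s: 42.18
tcp_pos: [0.5576, 0.0925, 0.1449]
eef_rot: [-180.0, -0.1, -171.8]
contact_force: [1.3, 1.2, -0.1]
gripper_width: 0.0615
gripper_force: 0.0
```

>>> {"api": "send_rows", "payload": {
  "moves": [
    {"slide": [0.05, -0.2, -0.1], "turn": 0, "gripper": 0.7},
    {"slide": [0.1, -0.4, -0.2], "turn": 0, "gripper": 0.7},
    {"slide": [0.15, -0.6, -0.3], "turn": 0, "gripper": 0.7},
    {"slide": [0.2, -0.8, -0.4], "turn": 0, "gripper": 0.7},
    {"slide": [0.25, -1.0, -0.5], "turn": 0, "gripper": 0.7}
  ]
}}

```text
time_s: 42.6
tcp_pos: [0.542, -0.0622, 0.2198]
eef_rot: [180.0, 0.0, -171.8]
contact_force: [1.1, 0.1, -1.3]
gripper_width: 0.0616
gripper_force: 0.0
```

>>> {"api": "send_rows", "payload": {
  "moves": [
    {"slide": [0.05, -0.2, 0], "turn": 0, "gripper": 0.7},
    {"slide": [0.1, -0.4, 0], "turn": 0, "gripper": 0.7},
    {"slide": [0.15, -0.6, 0], "turn": 0, "gripper": 0.7},
    {"slide": [0.2, -0.8, 0], "turn": 0, "gripper": 0.7},
    {"slide": [0.25, -1.0, 0], "turn": 0, "gripper": 0.7}
  ]
}}

```text
time_s: 43.02
tcp_pos: [0.5264, -0.2162, 0.2189]
eef_rot: [180.0, 0.0, -171.8]
contact_force: [0.8, -0.5, -0.4]
gripper_width: 0.0614
gripper_force: 0.0
```

Run:
```python
from h import *
t=cap("top","top9");s=cap("side");whites(t,.078);find("top","row1","bottle1");find("side","row1","bottle1")
print("expected A,B top at .078:",case(.022,0,0)[:2],case(.022,-.085,0)[:2],get_state()["tcp_pos"])
for Y in(.124,0.,-.085):
    u,v=proj(s,[case(.023,Y,.045)])[0].astype(int)
    hsv=cv2.cvtColor(s["img"],cv2.COLOR_RGB2HSV);m=((hsv[:,:,1]<75)&(hsv[:,:,2]>70))
    print(Y);print("\n".join("".join("#" if q else "." for q in r) for r in m[v-28:v+22:2,u-20:u+20]))
```

```text
[372. 166.] 139 ((554.8012084960938, -449.39666748046875), (100.96435546875, 17.64438819885254), 9.053132057189941) [ 554.8626  -449.29306]
[219. 170.] 142 ((550.7456665039062, 90.1458740234375), (45.664527893066406, 46.570953369140625), 89.94380950927734) [550.3173   90.63513]
[196. 172.] 146 ((544.6406860351562, 172.7815399169922), (46.78049850463867, 46.70878982543945), 9.72307014465332) [544.16003 172.50876]
[160. 178.] 148 ((523.9702758789062, 300.7060852050781), (47.092750549316406, 47.9354362487793), 8.70540714263916) [523.58124 300.33466]
[401. 189.] 41 ((470.319091796875, -550.4652099609375), (12.178939819335938, 97.50690460205078), 48.17976760864258) [ 473.47894 -552.23737]
[166. 194.] 112 ((466.5234680175781, 277.5802001953125), (49.71384048461914, 28.159038543701172), 89.24087524414062) [465.5231  276.44513]
[397. 232.] 44 ((324.7614440917969, -527.8184814453125), (96.01643371582031, 11.375781059265137), 24.373281478881836) [ 322.5404 -528.3764]
top row1 [(0.75, [0.514, 0.293, 0.076])]
top bottle1 [(0.61, [0.536, 0.173, 0.08]), (0.56, [0.561, -0.142, 0.044]), (0.5, [0.601
[... 2760 characters left out ...]
...
........................................
.......................####.............
...............###......######..........
............######......#######.........
...........####################.........
............###################.........
............###################.........
...........#####################........
...........#####################........
.#####......###################.........
..#######....###############............
.########....#############..............
#########......#########................
#########.........##....................
##########..............................
##########..............................
##########..............................
```

All three bottles stand in the lane: tops at lane y ≈ 124, -5 and -88 mm, each a 46–47 mm square with the same silhouette. Now fetch the tab again to shut the lid.

>>> {"api": "send_rows", "payload": {
  "moves": [
    {"slide": [-0.1, 0.17, -0.05], "turn": 0, "gripper": 0.7},
    {"slide": [-0.2, 0.34, -0.1], "turn": 0, "gripper": 0.7},
    {"slide": [-0.3, 0.51, -0.2], "turn": 0, "gripper": 0.7},
    {"slide": [-0.4, 0.68, -0.2], "turn": 0, "gripper": 0.7},
    {"slide": [-0.5, 0.86, -0.2], "turn": 0, "gripper": 0.7}
  ]
}}

```text
time_s: 43.73
tcp_pos: [0.5836, -0.0738, 0.2501]
eef_rot: [-180.0, 0.1, -171.7]
contact_force: [1.2, 0.2, -1.0]
gripper_width: 0.0612
gripper_force: 0.0
```

>>> {"api": "send_rows", "payload": {
  "moves": [
    {"slide": [-0.1, 0.17, 0], "turn": 0, "gripper": 0.7},
    {"slide": [-0.2, 0.34, 0], "turn": 0, "gripper": 0.7},
    {"slide": [-0.3, 0.51, 0], "turn": 0, "gripper": 0.7},
    {"slide": [-0.4, 0.68, 0], "turn": 0, "gripper": 0.7},
    {"slide": [-0.5, 0.86, 0], "turn": 0, "gripper": 0.7}
  ]
}}

```text
time_s: 44.15
tcp_pos: [0.6385, 0.0649, 0.2491]
eef_rot: [180.0, 0.0, -171.7]
contact_force: [0.6, -0.0, -0.0]
gripper_width: 0.0617
gripper_force: 0.0
```

>>> {"api": "send_rows", "payload": {
  "moves": [
    {"slide": [-0.1, 0.17, 0], "turn": 0, "gripper": 0.7},
    {"slide": [-0.2, 0.34, 0], "turn": 0, "gripper": 0.7},
    {"slide": [-0.3, 0.51, 0], "turn": 0, "gripper": 0.7},
    {"slide": [-0.4, 0.68, 0], "turn": 0, "gripper": 0.7},
    {"slide": [-0.5, 0.86, 0], "turn": 0, "gripper": 0.7}
  ]
}}

```text
time_s: 44.57
tcp_pos: [0.6941, 0.2033, 0.249]
eef_rot: [180.0, 0.0, -171.7]
contact_force: [0.8, 0.1, 0.1]
gripper_width: 0.0613
gripper_force: 0.0
```

Run:
```python
from h import *
tgt([.6971,.2011,.1055],8.2)
p=lambda th:160.8*np.array([np.cos(np.radians(158.86-th)),np.sin(np.radians(158.86-th))])
for th in(111.7,): q=p(th)/1000;print("model grasp",case(.062+q[0],0,.036+q[1]-.046))
for a,b in((111.7,86),(86,61),(61,36),(36,12),(12,-1)): print(a);lidarc(a,np.linspace(a,b,6)[1:])
```

```text
slide [-0.018 -0.017  0.957] turn 0.001 tcp [0.694 0.203 0.249] [ 180.     0.  -171.7] j6 -113.4 t 44.6
model grasp [0.69208887 0.19943259 0.10790746]
111.7
106.6 [0.072, 0, -0.062]
101.4 [0.149, 0, -0.117]
96.3 [0.230, 0, -0.164]
91.1 [0.316, 0, -0.205]
86.0 [0.405, 0, -0.237]
86
81.0 [0.089, 0, -0.024]
76.0 [0.179, 0, -0.040]
71.0 [0.271, 0, -0.048]
66.0 [0.363, 0, -0.048]
61.0 [0.455, 0, -0.040]
61
56.0 [0.091, 0, 0.016]
51.0 [0.179, 0, 0.040]
46.0 [0.266, 0, 0.071]
41.0 [0.349, 0, 0.110]
36.0 [0.429, 0, 0.156]
36
31.2 [0.072, 0, 0.051]
26.4 [0.140, 0, 0.107]
21.6 [0.203, 0, 0.169]
16.8 [0.261, 0, 0.236]
12.0 [0.313, 0, 0.307]
12
9.4 [0.026, 0, 0.040]
6.8 [0.049, 0, 0.082]
4.2 [0.071, 0, 0.125]
1.6 [0.091, 0, 0.168]
-1.0 [0.108, 0, 0.213]
```

>>> {"api": "send_rows", "payload": {
  "moves": [
    {"slide": [-0.005, -0.017, 0.2], "turn": 0, "gripper": 0.7},
    {"slide": [-0.005, -0.017, 0.4], "turn": 0, "gripper": 0.7},
    {"slide": [-0.005, -0.017, 0.65], "turn": 0, "gripper": 0.7},
    {"slide": [-0.005, -0.017, 0.85], "turn": 0, "gripper": 0.7},
    {"slide": [-0.005, -0.017, 0.95], "turn": 0, "gripper": 0.7}
  ]
}}

```text
time_s: 44.98
tcp_pos: [0.6929, 0.199, 0.1017]
eef_rot: [-179.9, -0.3, -171.7]
contact_force: [11.9, 2.0, 11.2]
gripper_width: 0.0616
gripper_force: 9.3
```

>>> {"api": "send_rows", "payload": {
  "moves": [
    {"slide": [0, 0, 0], "turn": 0, "gripper": 0},
    {"slide": [0, 0, 0], "turn": 0, "gripper": 0},
    {"slide": [0, 0, 0], "turn": 0, "gripper": 0},
    {"slide": [0, 0, 0], "turn": 0, "gripper": 0},
    {"slide": [0, 0, 0], "turn": 0, "gripper": 0}
  ],
  "newtons": 35
}}

```text
time_s: 45.4
tcp_pos: [0.6957, 0.1987, 0.1077]
eef_rot: [179.9, 0.1, -171.8]
contact_force: [-4.8, 15.9, 3.5]
gripper_width: 0.0334
gripper_force: 9.6
```

>>> {"api": "send_rows", "payload": {
  "moves": [
    {"slide": [0, 0, 0], "turn": 0, "gripper": 0},
    {"slide": [0, 0, 0], "turn": 0, "gripper": 0},
    {"slide": [0, 0, 0], "turn": 0, "gripper": 0},
    {"slide": [0, 0, 0], "turn": 0, "gripper": 0},
    {"slide": [0, 0, 0], "turn": 0, "gripper": 0}
  ]
}}

```text
time_s: 45.82
tcp_pos: [0.6953, 0.2017, 0.1076]
eef_rot: [179.8, 0.1, -171.7]
contact_force: [-5.6, 11.9, 3.0]
gripper_width: 0.0278
gripper_force: 35.0
```

Tab gripped at 27.8 mm. Swing it shut along the arc.

>>> {"api": "send_rows", "payload": {
  "moves": [
    {"slide": [0.072, 0.012, -0.062], "turn": 0, "gripper": 0},
    {"slide": [0.149, 0.012, -0.117], "turn": 0, "gripper": 0},
    {"slide": [0.23, 0.012, -0.164], "turn": 0, "gripper": 0},
    {"slide": [0.316, 0.012, -0.205], "turn": 0, "gripper": 0},
    {"slide": [0.405, 0.012, -0.237], "turn": 0, "gripper": 0}
  ]
}}

```text
time_s: 46.23
tcp_pos: [0.6361, 0.1929, 0.1427]
eef_rot: [179.9, 0.2, -171.8]
contact_force: [5.7, 5.4, -5.9]
gripper_width: 0.0279
gripper_force: 35.0
```

>>> {"api": "send_rows", "payload": {
  "moves": [
    {"slide": [0.089, 0, -0.024], "turn": 0, "gripper": 0},
    {"slide": [0.179, 0, -0.04], "turn": 0, "gripper": 0},
    {"slide": [0.271, 0, -0.048], "turn": 0, "gripper": 0},
    {"slide": [0.363, 0, -0.048], "turn": 0, "gripper": 0},
    {"slide": [0.455, 0, -0.04], "turn": 0, "gripper": 0}
  ]
}}

```text
time_s: 46.65
tcp_pos: [0.5706, 0.1832, 0.1511]
eef_rot: [179.8, 0.5, -171.7]
contact_force: [4.9, 3.0, 4.9]
gripper_width: 0.0277
gripper_force: 35.0
```

>>> {"api": "send_rows", "payload": {
  "moves": [
    {"slide": [0.091, 0, 0.016], "turn": 0, "gripper": 0},
    {"slide": [0.179, 0, 0.04], "turn": 0, "gripper": 0},
    {"slide": [0.266, 0, 0.071], "turn": 0, "gripper": 0},
    {"slide": [0.349, 0, 0.11], "turn": 0, "gripper": 0},
    {"slide": [0.429, 0, 0.156], "turn": 0, "gripper": 0}
  ]
}}

```text
time_s: 47.07
tcp_pos: [0.5065, 0.1737, 0.13]
eef_rot: [179.8, 0.5, -171.7]
contact_force: [-8.6, 0.1, 27.2]
gripper_width: 0.0274
gripper_force: 35.0
```

Run:
```python
from h import *
st=get_state();tc=st["tcp_pos"];print(tc,st["contact_force"],st["gripper_width"])
q=(tc[:2]-C)@EX-.062;z=tc[2]+.046-.036
print("r",np.hypot(q,z),"theta",158.86-np.degrees(np.arctan2(z,q)))
```

```text
[0.50646634 0.17369396 0.12995811] [-8.55883435  0.07078428 27.1504328 ] 0.02742935362272881
r 0.16025313921603349 theta 39.711055877900236
```

The extra force is radial: my arc's radius is about 3 mm too short. Correct that and continue.

Run:
```python
from h import *
p=lambda th:160.3*np.array([np.cos(np.radians(158.86-th)),np.sin(np.radians(158.86-th))])
for a,b,o in((39.7,20,(.009,-.016)),(20,6,(0,0))):
    for th in np.linspace(a,b,6)[1:]:
        d=(p(th)-p(a))/150;print(round(th,1),"[%.3f, 0, %.3f]"%(-d[0]+o[0],-d[1]+o[1]))
```

```text
35.8 [0.072, 0, 0.022]
31.8 [0.132, 0, 0.064]
27.9 [0.189, 0, 0.110]
23.9 [0.243, 0, 0.161]
20.0 [0.293, 0, 0.214]
17.2 [0.033, 0, 0.040]
14.4 [0.065, 0, 0.082]
11.6 [0.094, 0, 0.125]
8.8 [0.121, 0, 0.170]
6.0 [0.146, 0, 0.216]
```

>>> {"api": "send_rows", "payload": {
  "moves": [
    {"slide": [0.072, 0, 0.022], "turn": 0, "gripper": 0},
    {"slide": [0.132, 0, 0.064], "turn": 0, "gripper": 0},
    {"slide": [0.189, 0, 0.11], "turn": 0, "gripper": 0},
    {"slide": [0.243, 0, 0.161], "turn": 0, "gripper": 0},
    {"slide": [0.293, 0, 0.214], "turn": 0, "gripper": 0}
  ]
}}

```text
time_s: 47.48
tcp_pos: [0.4608, 0.1668, 0.0944]
eef_rot: [179.9, 0.2, -171.8]
contact_force: [-4.4, 1.6, 8.2]
gripper_width: 0.0278
gripper_force: 35.0
```

>>> {"api": "send_rows", "payload": {
  "moves": [
    {"slide": [0.033, 0, 0.04], "turn": 0, "gripper": 0},
    {"slide": [0.065, 0, 0.082], "turn": 0, "gripper": 0},
    {"slide": [0.094, 0, 0.125], "turn": 0, "gripper": 0},
    {"slide": [0.121, 0, 0.17], "turn": 0, "gripper": 0},
    {"slide": [0.146, 0, 0.216], "turn": 0, "gripper": 0}
  ]
}}

```text
time_s: 47.9
tcp_pos: [0.4379, 0.1634, 0.061]
eef_rot: [179.9, 0.0, -171.8]
contact_force: [-9.5, 3.7, 9.0]
gripper_width: 0.0276
gripper_force: 35.0
```

Run:
```python
from h import *
st=get_state();tc=st["tcp_pos"];print(tc,st["contact_force"],st["gripper_width"],st["time_s"])
q=(tc[:2]-C)@EX-.062;z=tc[2]+.046-.036
print("r",np.hypot(q,z),"theta",158.86-np.degrees(np.arctan2(z,q)))
```

```text
[0.43791067 0.16340889 0.06102065] [-9.50045379  3.67191308  9.04103352] 0.0276322409980504 47.9
r 0.16359896938780838 theta 4.588946238563068
```

>>> {"api": "send_rows", "payload": {
  "moves": [
    {"slide": [0.005, 0, 0.012], "turn": 0, "gripper": 0},
    {"slide": [0.01, 0, 0.025], "turn": 0, "gripper": 0},
    {"slide": [0.012, 0, 0.03], "turn": 0, "gripper": 0},
    {"slide": [0.012, 0, 0.03], "turn": 0, "gripper": 0},
    {"slide": [0.012, 0, 0.03], "turn": 0, "gripper": 0}
  ]
}}

```text
time_s: 48.32
tcp_pos: [0.4354, 0.1629, 0.0561]
eef_rot: [179.9, -0.1, -171.8]
contact_force: [-11.8, 5.8, 6.4]
gripper_width: 0.0274
gripper_force: 35.0
```

>>> {"api": "send_rows", "payload": {
  "moves": [
    {"slide": [0, 0, 0.01], "turn": 0, "gripper": 0},
    {"slide": [0, 0, 0.02], "turn": 0, "gripper": 0},
    {"slide": [0, 0, 0.02], "turn": 0, "gripper": 0},
    {"slide": [0, 0, 0.02], "turn": 0, "gripper": 0},
    {"slide": [0, 0, 0.02], "turn": 0, "gripper": 0}
  ]
}}

```text
time_s: 48.73
tcp_pos: [0.4339, 0.1627, 0.0527]
eef_rot: [179.9, -0.2, -171.9]
contact_force: [-19.6, 8.3, 8.4]
gripper_width: 0.0275
gripper_force: 35.0
```

>>> {"api": "send_rows", "payload": {
  "moves": [
    {"slide": [0.013, -0.005, 0.01], "turn": 0, "gripper": 0},
    {"slide": [0.013, -0.005, 0.02], "turn": 0, "gripper": 0},
    {"slide": [0.013, -0.005, 0.02], "turn": 0, "gripper": 0},
    {"slide": [0.013, -0.005, 0.02], "turn": 0, "gripper": 0},
    {"slide": [0.013, -0.005, 0.02], "turn": 0, "gripper": 0}
  ]
}}

```text
time_s: 49.15
tcp_pos: [0.4328, 0.1626, 0.05]
eef_rot: [179.9, -0.1, -171.8]
contact_force: [-18.4, 10.5, 7.6]
gripper_width: 0.0278
gripper_force: 35.0
```

Run:
```python
from h import *
s=cap("side");st=get_state();print(st["contact_force"],st["tcp_pos"])
i0=cv2.cvtColor(cv2.imread("pics/side0.png"),cv2.COLOR_BGR2GRAY).astype(np.float32);i1=cv2.cvtColor(s["img"],cv2.COLOR_RGB2GRAY).astype(np.float32)
for n,(x0,x1,y0,y1) in {"front-left corner":(150,192,238,290),"right corner":(235,275,170,225),"left":(135,165,220,260)}.items():
    w=cv2.createHanningWindow((x1-x0,y1-y0),cv2.CV_32F);print(n,cv2.phaseCorrelate(i0[y0:y1,x0:x1],i1[y0:y1,x0:x1],w),np.abs(i0-i1)[y0:y1,x0:x1].mean())
for th in(0,2.3,5): print(th,np.round(proj(s,[lidp(th,-.124,.168,.067),lidp(th,-.124,-.168,.067)]),1).tolist())
```

```text
[-17.74467606  10.87257005   7.8973201 ] [0.43281247 0.16256179 0.04998487]
front-left corner ((-1.656442400402483, -3.7007834463412763), 0.8857014930787891) 10.559981
right corner ((-1.7137665064236458, -6.528933093747575), 0.25070799469947813) 41.237274
left ((-0.26190585478067874, -0.6988052042430546), 1.0423751306533813) 2.6855614
0 [[171.7, 264.0], [263.6, 188.8]]
2.3 [[170.6, 262.1], [262.9, 187.1]]
5 [[169.2, 259.9], [261.9, 185.1]]
```

The lid is still about 4° open (its corner is 3.7 px off its shut position). Press further down.

>>> {"api": "send_rows", "payload": {
  "moves": [
    {"slide": [0.015, 0.01, 0.012], "turn": 0, "gripper": 0},
    {"slide": [0.015, 0.01, 0.024], "turn": 0, "gripper": 0},
    {"slide": [0.015, 0.01, 0.036], "turn": 0, "gripper": 0},
    {"slide": [0.015, 0.01, 0.04], "turn": 0, "gripper": 0},
    {"slide": [0.015, 0.01, 0.04], "turn": 0, "gripper": 0}
  ]
}}

```text
time_s: 49.62
tcp_pos: [0.4301, 0.1621, 0.0435]
eef_rot: [180.0, -0.2, -171.8]
contact_force: [-13.8, 3.9, 6.1]
gripper_width: 0.028
gripper_force: 35.0
```

>>> {"api": "send_rows", "payload": {
  "moves": [
    {"slide": [0.005, 0, 0.01], "turn": 0, "gripper": 0},
    {"slide": [0.005, 0, 0.02], "turn": 0, "gripper": 0},
    {"slide": [0.005, 0, 0.03], "turn": 0, "gripper": 0},
    {"slide": [0.005, 0, 0.03], "turn": 0, "gripper": 0},
    {"slide": [0.005, 0, 0.03], "turn": 0, "gripper": 0}
  ]
}}

```text
time_s: 50.03
tcp_pos: [0.4284, 0.1618, 0.0387]
eef_rot: [180.0, -0.3, -171.9]
contact_force: [-19.0, 6.4, 7.0]
gripper_width: 0.0274
gripper_force: 35.0
```

```bash
cat >> h.py <<'E'
def shut():
    s=cap("side");st=get_state();print(st["contact_force"],st["tcp_pos"],st["gripper_width"],st["time_s"])
    i0=cv2.cvtColor(cv2.imread("pics/side0.png"),cv2.COLOR_BGR2GRAY).astype(np.float32);i1=cv2.cvtColor(s["img"],cv2.COLOR_RGB2GRAY).astype(np.float32)
    for n,(x0,x1,y0,y1) in {"FL":(150,192,238,290),"L":(135,165,220,260),"R":(235,275,170,225)}.items():
        w=cv2.createHanningWindow((x1-x0,y1-y0),cv2.CV_32F);print(n,np.round(cv2.phaseCorrelate(i0[y0:y1,x0:x1],i1[y0:y1,x0:x1],w)[0],2))
E
python3 -c "
from h import *
shut()"
```

```text
[-17.59828145   6.3569656    5.09129642] [0.42845756 0.16182839 0.03869854] 0.027736613200439394 50.0833
FL [ 0.73 -0.13]
L [-0.29 -0.28]
R [-1.25 -2.43]
```

>>> {"api": "send_rows", "payload": {
  "moves": [
    {"slide": [0.012, 0.005, 0.01], "turn": 0, "gripper": 0},
    {"slide": [0.012, 0.005, 0.02], "turn": 0, "gripper": 0},
    {"slide": [0.012, 0.005, 0.03], "turn": 0, "gripper": 0},
    {"slide": [0.012, 0.005, 0.03], "turn": 0, "gripper": 0},
    {"slide": [0.012, 0.005, 0.03], "turn": 0, "gripper": 0}
  ]
}}

```text
time_s: 50.5
tcp_pos: [0.4287, 0.1619, 0.0371]
eef_rot: [-179.9, -0.1, -171.8]
contact_force: [-19.1, -4.0, 37.9]
gripper_width: 0.0278
gripper_force: 35.0
```

```bash
python3 -c "
from h import *
shut()"
```

```text
[-20.13784202  -3.47235171  37.38913408] [0.4286559  0.16188678 0.03709146] 0.028083297185421904 50.55
FL [0.54 0.03]
L [-0.15  0.15]
R [-0.52 -0.46]
```

Shut: the force rose to 38 N with no further travel, and the corner is back at its original pixel. Release and withdraw.

>>> {"api": "send_rows", "payload": {
  "moves": [
    {"slide": [0, 0, -0.01], "turn": 0, "gripper": 0},
    {"slide": [0, 0, -0.01], "turn": 0, "gripper": 0.7},
    {"slide": [0, 0, -0.01], "turn": 0, "gripper": 0.7},
    {"slide": [0, 0, -0.01], "turn": 0, "gripper": 0.7},
    {"slide": [0, 0, -0.01], "turn": 0, "gripper": 0.7}
  ]
}}

```text
time_s: 50.97
tcp_pos: [0.4303, 0.1633, 0.0362]
eef_rot: [180.0, 0.0, -171.8]
contact_force: [0.9, -0.7, -0.2]
gripper_width: 0.049
gripper_force: 0.0
```

>>> {"api": "send_rows", "payload": {
  "moves": [
    {"slide": [0, 0, -0.1], "turn": 0, "gripper": 0.7},
    {"slide": [0, 0, -0.3], "turn": 0, "gripper": 0.7},
    {"slide": [0, 0, -0.5], "turn": 0, "gripper": 0.7},
    {"slide": [0, 0, -0.75], "turn": 0, "gripper": 0.7},
    {"slide": [0, 0, -1.0], "turn": 0, "gripper": 0.7}
  ]
}}

```text
time_s: 51.38
tcp_pos: [0.4296, 0.1626, 0.1873]
eef_rot: [-180.0, -0.1, -171.8]
contact_force: [1.1, 2.2, 0.1]
gripper_width: 0.0615
gripper_force: 0.0
```

>>> {"api": "send_rows", "payload": {
  "moves": [
    {"slide": [0, -0.2, 0], "turn": 0, "gripper": 0.7},
    {"slide": [0, -0.4, 0], "turn": 0, "gripper": 0.7},
    {"slide": [0, -0.6, 0], "turn": 0, "gripper": 0.7},
    {"slide": [0, -0.8, 0], "turn": 0, "gripper": 0.7},
    {"slide": [0, -1.0, 0], "turn": 0, "gripper": 0.7}
  ]
}}

```text
time_s: 51.8
tcp_pos: [0.4514, 0.0133, 0.1862]
eef_rot: [180.0, 0.0, -171.8]
contact_force: [0.3, 0.1, 0.0]
gripper_width: 0.0616
gripper_force: 0.0
```

>>> {"api": "send_rows", "payload": {
  "moves": [
    {"slide": [-0.2, -0.2, 0], "turn": 0, "gripper": 0.7},
    {"slide": [-0.3, -0.4, 0], "turn": 0, "gripper": 0.7},
    {"slide": [-0.3, -0.6, 0], "turn": 0, "gripper": 0.7},
    {"slide": [-0.3, -0.8, 0], "turn": 0, "gripper": 0.7},
    {"slide": [-0.3, -1.0, 0], "turn": 0, "gripper": 0.7}
  ]
}}

```text
time_s: 52.22
tcp_pos: [0.5176, -0.1291, 0.1856]
eef_rot: [180.0, -0.0, -171.8]
contact_force: [0.4, 0.5, 0.2]
gripper_width: 0.0616
gripper_force: 0.0
```

Run:
```python
from h import *
shut();t=cap("top")
i0=cv2.cvtColor(cv2.imread("pics/top0.png"),cv2.COLOR_BGR2GRAY).astype(np.float32);i1=cv2.cvtColor(t["img"],cv2.COLOR_RGB2GRAY).astype(np.float32)
for n,(x0,x1,y0,y1) in {"tab":(185,220,190,215),"FL":(135,165,190,215),"jar":(335,365,118,145),"chisel":(362,388,148,215),"plane":(100,140,195,255),"hammer":(310,385,215,275)}.items():
    w=cv2.createHanningWindow((x1-x0,y1-y0),cv2.CV_32F);print(n,np.round(cv2.phaseCorrelate(i0[y0:y1,x0:x1],i1[y0:y1,x0:x1],w)[0],2))
```

```text
[ 1.93319438 -2.8181775   0.53612446] [ 0.51791628 -0.13261336  0.18540672] 0.06134501483080706 52.2667
FL [ 0.69 -0.09]
L [-0.04 -0.04]
R [ 0.2  -0.61]
tab [-0.49  1.68]
FL [-0.04  0.61]
jar [-0.08  0.48]
chisel [ 0.62 -0.44]
plane [ 0.01 -0.02]
hammer [0.37 0.07]
```

The lid is back at its original pixels, the other tools haven't moved and the hand is clear. Handing in.

```bash
python3 -c "
from plant import order
print(order.close_job())"
```

```text
the job is handed in; nothing more can be done
None
```

I handed the job in with the lid shut over three standing bottles: the two from the bench plus the one already in the lane. The other bench tools looked unmoved in the last pictures. I couldn't check the bottles once the lid was down, and hand-in returned no verdict.

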